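# Fetch the bobbin box from behind the jars

## Task

I need the bobbin box that lies at the back of the wooden supply tray, but the button jar, the square tin and the glue bottle stand close in front of it: first stand all three of them aside on the cutting mat, then lay the bobbin box flat inside the white work tray. Finally stand the jar, the tin and the bottle back in the supply tray, each upright on the very spot it came from. Set everything down without dropping it or tipping it over, and leave the thread spool and the tape measure where they are.

Things in the scene. Friction and masses are not known exactly. Their poses are not given: they have to be found in the camera images.
- button_jar: Round glass jar full of buttons with a flat steel lid: a cylinder 62 mm in diameter, 100 mm high, 0.2 to 0.45 kg. Stands in the front row of the supply tray at the start (which of the three spots varies). Origin: centre of its underside; z up.
- square_tin: Plain square metal tin with a lid, 56 x 56 mm, 90 mm high, 0.14 to 0.3 kg. Stands in the front row of the supply tray at the start. Origin: centre of its underside; x and y are square to its sides, z up.
- glue_bottle: White round glue bottle: body 52 mm in diameter up to 84 mm above its foot, then a shoulder and a narrow grey nozzle up to 112 mm; 0.1 to 0.25 kg. Stands in the front row of the supply tray at the start. Origin: centre of its underside; z up.
- bobbin_box: Flat oblong box with a clear lid and a row of five bobbins inside: 46 mm along its x, 130 mm along its y, 34 mm high. Lies in the supply tray behind the front row (farther from the robot), with a gap of 5 to 25 mm between, too little for a gripper while they stand there; nothing but the back wall is behind it. Origin: centre of its underside.
- supply_tray: Fixed open wooden tray, 182 mm along its x and 246 mm along its y; floor 6 mm thick, four walls 8 mm thick whose tops are 30 mm above the table. Its front faces its own -x. The three things stand in a row along its y on the side of -x, about 46 mm before its centre line and 68 mm apart, the bobbin box about 20 mm behind its centre line. Origin: centre of its underside, on the table.
- cutting_mat: Fixed dark flat cutting mat with a grid of thin lines, 240 mm along its x, 200 mm along its y, 3 mm thick: the place to stand the things aside. The tape measure lies near its corner at +x, +y. Origin: centre of its underside, on the table.
- work_tray: Fixed shallow white tray, outside 92 mm along its x and 173 mm along its y, inside 84 x 165 mm; floor 3 mm thick, lip 4 mm thick whose top is 11 mm above the table. Empty at the start; the bobbin box fits into it lengthwise. Origin: centre of its underside, on the table.
- thread_spool: Small wooden spool of grey thread, 28 mm in diameter, 40 mm high, standing in the back left corner of the supply tray (its +x, +y corner), some 10 mm or more beyond the end of the bobbin box. To be left where it is. Origin: centre of its underside.
- tape_measure: Round white tape measure case, 52 mm in diameter, 16 mm high, lying on the cutting mat near its +x, +y corner. To be left where it is. Origin: centre of its underside.
Not all that is in view belongs to the job. Leave any pink look-alike of the square_tin alone.

How it is judged:
By the outcome, as a careful person would: the job done as asked, in the order asked, and still so for the second after the job is handed in, with the robot touching nothing.
It also fails if it takes over 141 s, if anything falls off the work surface, if the arm or the gripper's body presses on something with over 40 N, if the wrist force passes 120 N, or if a joint passes its speed limit or range.

## Robot

A 6-joint arm with a two-finger parallel gripper is mounted at the origin on the work surface. World frame = base frame: x ahead of the robot, y to its left, z up, the work surface at z = 0. Lengths are in m, angles in rad, forces in N, time in s.
With the tool pointing down it reaches from about 0.425 to 0.95 m from the base axis. Payload 3.5 kg.
Tool frame: the origin (TCP) lies at the very end of the fingers, on their centre line; the grasp point (between the pads) lies 19 mm behind it; z points along the fingers, y is the direction in which the jaws open and shut (so a half turn about z gives the same grasp; the last joint's range is limited). The gripper opens to 85 mm and grips with 20 to 120 N. Pads are 22 mm wide; open, the fingers measure 114 mm over their backs; the gripper's body (76 mm by 85 mm) begins 54 mm behind the grasp point. The pads swing forward as they close: fully open they stand 13 mm farther back than shut.
Start: joints at [1.027, 0.286, 1.577, -0, 1.279, -0.15], TCP at [0.259, 0.623, 0.231] pointing down, gripper open.
Joint ranges: [-2.77, 2.77], [-0.9, 2.22], [0.21, 2.48], [-1.53, 4.67], [0.24, 2.81], [-2.84, 2.84]. Speed limits (rad/s): [2.79, 2.79, 3.14, 3.14, 3.14, 3.14].

## Interface

Orientations are given as a unit quaternion [x, y, z, w].
In Python, from plant import get_state, read_camera, get_calibration, ticket, search_frame, cut_out, pinpoint gives the robot as it stands.
- The arm moves only by the tool move_arm, never from a script. Its argument "plan" is a list that holds one entry, the list of rows, each a list of 7 numbers: the turn, a rotation vector about the tool's x, y, z in degrees, then the shift along the tool's x, y, z in m, then the finger opening in m, from 0 to 0.0854. In form: [[[ax, ay, az, x, y, z, hand], ...]]. A call has exactly 5 rows; each row is the pose to reach, as a shift and turn from the pose measured when the call began, along the tool's axes at that moment; what a row does not reach only later rows make up. A row lasts 1/8 s, in which the tool goes at most 62.5 mm and 10.7 degrees, less where a joint would pass 70% of its speed; a pose out of reach is approached as far as the arm can. A call with a gripper value outside its range is refused whole. The fingers move at their own pace and stop on an object; "force" is the grip in N (left out, the last holds). Time passes only in rows, so rows that repeat a pose let the fingers close, or fill a call up. It gives the time, the measured TCP pose, the force and the opening at its end, in the units of the state.
- get_state(): the state, without advancing time (a new reading comes with each control period).
- read_camera(name): name is "scene" or "top" or "wrist"; returns the picture (420x560x3 uint8, red, green, blue); there is no depth.
- get_calibration(name): a dict with "mtx" (3x3 intrinsics, pixels), "extrinsics" (4x4, takes a point from camera to world coordinates); the wrist camera has in their place "hand_eye" (4x4, takes a point from camera to tool coordinates, whose origin is the TCP and whose axes are the flange's). Camera axes: x right, y up, looking along -z (the intrinsics and any distortion apply to the point x, -y, -z); pixel columns grow to the right and rows downward; lengths in m; the calibration is good to about 2 mm. A picture is of the moment at which its call begins: read the wrist's pose just before it. get_calibration takes no time and is no camera call.
- ticket.sign_off(): hands the job in, once; it reports no verdict.
Trained networks look in the newest picture that a camera, given by its name, has taken for a name from the list of things; names that differ only in an ending like _2 or _b are one class to them, and where a whole thing is asked for, a point or a joint stands for the part that bears it (a point fixed in the world has none). Each returns a list of dicts, best first, with "p" (0 to 1); they miss things now and then, are a little off and sometimes report something else, mostly with a low value. They report only what shows in the picture. A call takes as long as a camera call. They do not tell look-alikes from the thing itself.
- search_frame(camera, query): "centre" ([column, row] in pixels, amid what is visible of it).
- cut_out(camera, query): "pixels" (420x560 bool, what is visible of it) and "centre" ([column, row] in pixels, amid what is visible of it).
- pinpoint(camera, query): "centre" ([column, row] in pixels: a listed point, or the origin of a listed thing).
The state is a dict: "time": time; "qpos": joint angles; "dq": joint speeds; "joint_efforts": joint torques, N m; "eef_pos": TCP position; "tcp_rot": TCP orientation; "contact_force": force on the tool from outside, world axes, zero at the start; "wrist_torque": the same for the moment, N m; "opening": opening from 0.0 (shut) to 1.0 (fully open).
Only numpy, scipy, OpenCV 4.12 (cv2) and the standard library are available. Lean on these libraries where they do the work, as an engineer would, in place of code of your own. Each camera call takes 0.05 s, during which the arm holds its last target.

## Working session

There is one attempt and no reset: what is moved stays moved. The work goes in short steps, Python scripts to look and compute and a tool call to move; the robot and the scene stay as the last step left them, time stands still between calls to the robot, and variables do not carry over. Pictures are saved under pics/ and viewed, and the job is handed in when it is done.

Besides the shell and the picture viewer there is one more tool, called after "Request:" as name([rows], argument=value, ...), one row to a line, values as JSON. move_arm: Moves the arm, as the interface text tells. Its arguments: {"type":"object","properties":{"plan":{"type":"array","items":{"type":"array","items":{"type":"array","items":{"type":"number"}}}},"force":{"type":"number"}},"required":["plan"]}

```bash
ls; mkdir -p pics; python3 - <<'E'
from plant import *
import cv2
s=get_state()
for k,v in s.items(): print(k,v)
for n in ["scene","top","wrist"]:
    im=read_camera(n); cv2.imwrite(f"pics/{n}0.png",im[:,:,::-1])
    c=get_calibration(n); print(n,{k:(v.tolist() if hasattr(v,'tolist') else v) for k,v in c.items()})
E
```

```text
pics
time 0.0
qpos [ 1.02699980e+00  2.87162169e-01  1.57816089e+00  4.85197896e-06
  1.27860722e+00 -1.49977839e-01]
dq [-0.00130201  0.00130738  0.00153791  0.00124314 -0.00255035 -0.00055674]
joint_efforts [-8.98299477e-04 -4.05964887e+01 -2.92627466e+01 -2.06108748e-04
  5.76778097e-03  3.74026058e-06]
eef_pos [0.2586262  0.62278273 0.22995824]
tcp_rot [ 1.95639890e-01  9.80675108e-01 -1.09840111e-03 -3.99546818e-04]
contact_force [ 0.54505208 -0.27264298 -0.19939729]
wrist_torque [ 0.02908476 -0.0473624  -0.01791145]
opening 0.9980727390645036
scene {'mtx': [[477.61601588413555, 0.0, 271.85352703589734], [0.0, 477.61601588413555, 202.40162798499992], [0.0, 0.0, 1.0]], 'extrinsics': [[-0.05776661245938276, -0.5619843176314643, 0.8251282598610138, 1.5392545745029733], [0.998330018170459, -0.032154234720093905, 0.04799249951123699, 0.07134653968433838], [-0.00043966434749723865, 0.8265226747802278, 0.5629032552485365, 0.7227903950194609], [0.0, 0.0, 0.0, 1.0]]}
top {'mtx': [[410.05622122695996, 0.0, 283.26493091195096], [0.0, 410.05622122695996, 199.11358668301148], [0.0, 0.0, 1.0]], 'extrinsics': [[0.003963628457365215, 0.9985615325705568, -0.05347106993312089, 0.47241771074216965], [-0.999876636256579, 0.0031447947714826276, -0.015389039413627266, -0.009596812742517936], [-0.01519874724050909, 0.053525469976320565, 0.9984508110799114, 1.0749596415076297], [0.0, 0.0, 0.0, 1.0]]}
wrist {'mtx': [[362.53174674381, 0.0, 282.8430512672698], [0.0, 362.53174674381, 210.1229726506114], [0.0, 0.0, 1.0]], 'hand_eye': [[-0.0010637438334007204, 0.9652830421808672, 0.2612039757107544, 0.06715989520778688], [0.9999991839473269, 0.0012116157652535087, -0.00040508260343504924, -3.453539498787794e-05], [-0.0007074982226963014, 0.26120333165043064, -0.9652835433078603, -0.14319352147131087], [0.0, 0.0, 0.0, 1.0]]}
```

View pics/scene0.png

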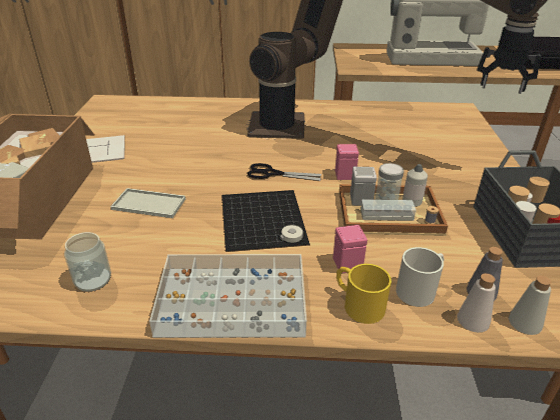

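View pics/top0.png

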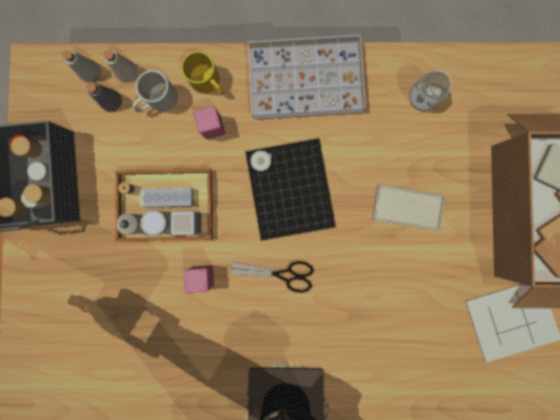

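View pics/wrist0.png

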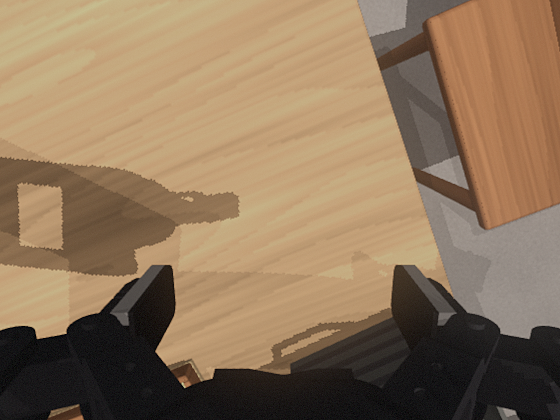

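The top view shows the supply tray at about (165,205) with the bottle (127,224), jar (153,223) and tin (183,222) in front. The bobbin box is at (167,197) and the spool at (124,188). The mat is at (290,188) with the tape measure at (260,160), and the work tray is at (408,207). The pink look-alikes at (208,122) and (198,278) are outside the tray and not part of the job.

```bash
cat > h.py <<'E'
from plant import *
import numpy as np, cv2
from scipy.spatial.transform import Rotation as R
def campose(n,st=None):
    c=get_calibration(n); K=np.array(c["mtx"])
    if n=="wrist":
        st=st or get_state()
        T=np.eye(4);T[:3,:3]=R.from_quat(st["tcp_rot"]).as_matrix();T[:3,3]=st["eef_pos"]
        E=T@np.array(c["hand_eye"])
    else: E=np.array(c["extrinsics"])
    return K,E,c
def unproj(n,uv,z,st=None):
    K,E,c=campose(n,st); uv=np.atleast_2d(np.array(uv,float))
    d=np.c_[(uv[:,0]-K[0,2])/K[0,0],-(uv[:,1]-K[1,2])/K[1,1],-np.ones(len(uv))]@E[:3,:3].T
    o=E[:3,3]; t=(z-o[2])/d[:,2]
    return o+d*t[:,None]
def proj(n,P,st=None):
    K,E,c=campose(n,st); P=np.atleast_2d(P)
    p=(P-E[:3,3])@E[:3,:3]
    return np.c_[K[0,0]*p[:,0]/-p[:,2]+K[0,2],K[1,1]*-p[:,1]/-p[:,2]+K[1,2]]
def togo(xyz,yawx,st=None):
    """tool-down target: TCP at xyz, tool y axis (jaw) along world angle a; returns rotvec deg & shift in tool frame"""
    st=st or get_state()
    Rt=R.from_quat(st["tcp_rot"])
    y=np.array([np.cos(yawx),np.sin(yawx),0]); z=np.array([0,0,-1.]); best=None
    for s in (1,-1):
        x=np.cross(s*y,z); G=R.from_matrix(np.c_[x,s*y,z])
        rv=(Rt.inv()*G).as_rotvec(degrees=True)
        if best is None or np.linalg.norm(rv)<np.linalg.norm(best): best=rv
    d=Rt.inv().apply(np.array(xyz)-st["eef_pos"])
    return np.round(best,2),np.round(d,4)
E
python3 - <<'E'
from h import *
read_camera("top")
zs=dict(button_jar=.106,square_tin=.096,glue_bottle=.1,bobbin_box=.04,supply_tray=.01,cutting_mat=.003,work_tray=.003,thread_spool=.046,tape_measure=.019)
for q,z in zs.items():
    for r in cut_out("top",q)[:3]:
        c=cv2.minAreaRect(np.argwhere(r["pixels"])[:,::-1].astype(np.float32))
        box=unproj("top",cv2.boxPoints(c),z)[:,:2]
        print(q,round(r["p"],2),np.round(r["centre"],1),"ctr",np.round(box.mean(0),3),"box",np.round(box,3).tolist())
    for r in pinpoint("top",q)[:3]:
        print("   pin",round(r["p"],2),np.round(r["centre"],1),np.round(unproj("top",r["centre"],.006 if z in(.106,.096,.1,.04,.046) else .0)[0],3))
print(get_state()["time"])
E
python3 -c "
import cv2
a=cv2.imread('pics/top0.png')[100:300,90:460];cv2.imwrite('pics/c.png',cv2.resize(a,None,fx=2.1,fy=2.1,interpolation=cv2.INTER_CUBIC))"
```

```text
button_jar 0.82 [157.4 223.4] ctr [0.468 0.307] box [[0.497, 0.341], [0.498, 0.274], [0.438, 0.273], [0.438, 0.34]]
button_jar 0.38 [181.  226.6] ctr [0.467 0.237] box [[0.493, 0.272], [0.493, 0.203], [0.441, 0.202], [0.441, 0.271]]
   pin 0.78 [166.1 222.3] [0.468 0.313 0.006]
square_tin 0.91 [209.2 123.6] ctr [0.71  0.185] box [[0.74, 0.227], [0.756, 0.163], [0.681, 0.143], [0.664, 0.207]]
square_tin 0.68 [194.1 277. ] ctr [0.335 0.206] box [[0.363, 0.245], [0.368, 0.172], [0.308, 0.168], [0.302, 0.24]]
square_tin 0.61 [185.  224.3] ctr [0.467 0.237] box [[0.493, 0.272], [0.493, 0.202], [0.441, 0.202], [0.441, 0.271]]
   pin 0.9 [202.6 275.2] [0.331 0.215 0.006]
   pin 0.74 [213.5 128.3] [0.716 0.192 0.006]
   pin 0.68 [187.1 222.5] [0.468 0.258 0.006]
glue_bottle 0.61 [130.  228.2] ctr [0.464 0.372] box [[0.488, 0.403], [0.488, 0.343], [0.44, 0.342], [0.44, 0.402]]
   pin 0.6 [140.8 224.3] [0.463 0.379 0.006]
   pin 0.77 [171.9 196.1] [0.537 0.299 0.006]
supply_tray 0.61 [167.6 190.4] ctr [0.515 0.317] box [[0.61, 0.447], [0.61, 0.191], [0.42, 0.189], [0.419, 0.442]]
   pin 0.76 [167.1 205.7] [0.512 0.313 0.   ]
cutting_mat 0.64 [292.8 192.3] ctr [ 0.557 -0.011] box [[0.657, 0.11], [0.693, -0.089], [0.457, -0.13], [0.421, 0.066]]
   pin 0.74 [291.5 188.7] [ 0.557 -0.015  0.   ]
   pin 0.65 [171.1 197.5] [0.533 0.303 0.   ]
   pin 0.16 [137.6 225. ] [0.461 0.39  0.   ]
work_tray 0.63 [407.7 211.4] ctr [ 0.508 -0.32 ] box [[0.476, -0.225], [0.569, -0.241], [0.54, -0.415], [0.447, -0.398]]
   pin 0.61 [407.7 205.8] [ 0.514 -0.318  0.   ]
thread_spool 0.72 [127.4 188.3] ctr [0.553 0.403] box [[0.567, 0.423], [0.567, 0.384], [0.539, 0.384], [0.539, 0.422]]
   pin 0.6 [131.1 187.7] [0.558 0.407 0.006]
tape_measure 0.77 [259.4 160.2] ctr [0.629 0.065] box [[0.654, 0.091], [0.654, 0.039], [0.604, 0.039], [0.604, 0.091]]
   pin 0.83 [262.9 162.7] [0.626 0.061 0.   ]
1.1
```

View pics/c.png

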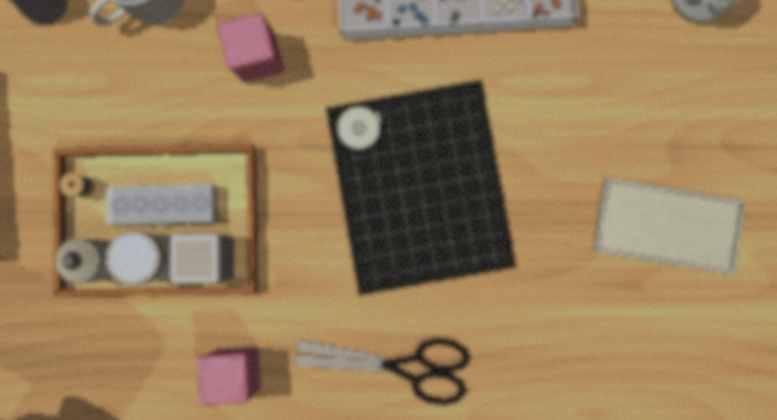

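```bash
python3 - <<'E'
from h import *
print(togo([.513,.284,.28],0.0))
E
```

```text
(array([-0.  ,  0.  , 67.44]), array([-0.3648, -0.2159, -0.0487]))
```

Request:
move_arm([
  [[0, 0, 10, -0.02, -0.01, -0.04, 0.085], [0, 0, 20, -0.07, -0.04, -0.05, 0.085], [0, 0, 30, -0.12, -0.07, -0.05, 0.085], [0, 0, 40, -0.17, -0.1, -0.05, 0.085], [0, 0, 50, -0.22, -0.13, -0.05, 0.085]],
])

```text
time: 1.72
eef_pos: [0.4131, 0.4173, 0.2816]
tcp_rot: [0.594, 0.804, 0.0, 0.0]
contact_force: [-0.6, -0.2, 0.2]
opening: 0.993
```

```bash
python3 - <<'E'
from h import *
print(get_state()["qpos"],togo([.513,.284,.26],0.0))
E
```

```text
[ 6.17851038e-01  5.83616653e-02  1.74431796e+00 -4.98819803e-05
  1.33815790e+00  3.19019597e-01] (array([ 0.04, -0.02, 17.12]), array([-0.1568,  0.0562,  0.0216]))
```

Request:
move_arm([
  [[0, 0, 9, -0.05, 0.018, 0.01, 0.085], [0, 0, 17, -0.1, 0.036, 0.02, 0.085], [0, 0, 17, -0.15, 0.056, 0.022, 0.085], [0, 0, 17, -0.157, 0.056, 0.022, 0.085], [0, 0, 17, -0.157, 0.056, 0.022, 0.085]],
])

```text
time: 2.35
eef_pos: [0.5129, 0.2836, 0.2597]
tcp_rot: [0.707, 0.707, 0.0, -0.0]
contact_force: [-0.6, 0.2, -0.7]
opening: 0.992
```

```bash
python3 - <<'E'
from h import *
st=get_state();print(st["qpos"],st["eef_pos"],st["tcp_rot"])
im=read_camera("wrist");cv2.imwrite("pics/w1.png",im[:,:,::-1])
import pickle;pickle.dump((st,im),open("w1.pkl","wb"))
E
```

```text
[3.31873620e-01 7.00978990e-02 1.77181535e+00 7.00915307e-04
 1.29893319e+00 3.30611137e-01] [0.51285512 0.28364151 0.25974473] [ 7.06726689e-01  7.07486490e-01  4.83402595e-04 -1.39713130e-04]
```

View pics/w1.png

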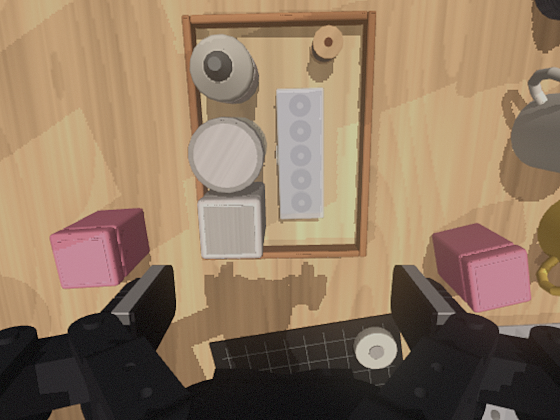

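The wrist view shows the tray from above. Bottle nozzle at (216,66), jar lid at (226,155), silver tin at (232,228), bobbin box at (301,155), spool at (327,42). The pink tins at (88,250) and (490,265) stand outside the tray.

```bash
python3 -c "
import cv2
a=cv2.imread('pics/w1.png')[0:270,170:390];cv2.imwrite('pics/c2.png',cv2.resize(a[0:135],None,fx=3.6,fy=3.6,interpolation=cv2.INTER_CUBIC));cv2.imwrite('pics/c3.png',cv2.resize(a[130:265],None,fx=3.6,fy=3.6,interpolation=cv2.INTER_CUBIC))"
```

```text
(no output)
```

View pics/c2.png

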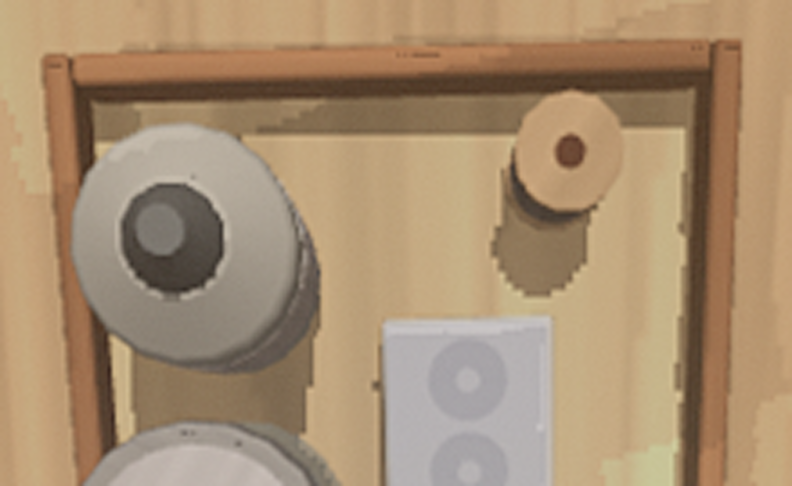

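View pics/c3.png

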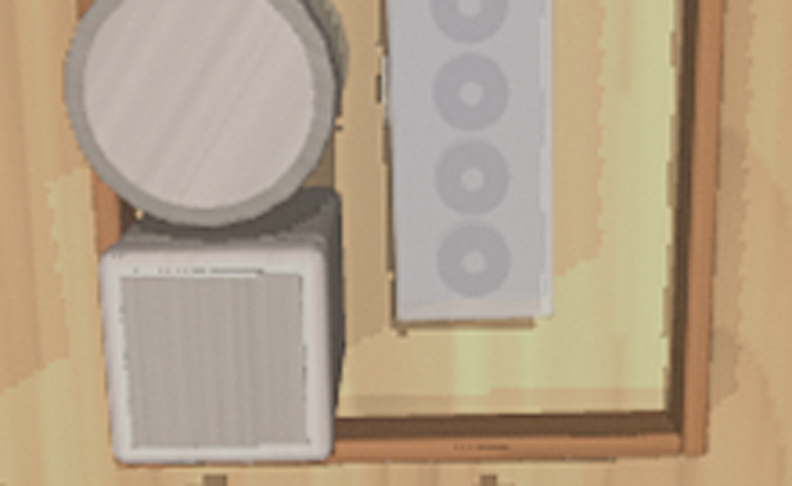

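```bash
cat > m.py <<'E'
from h import *
import pickle
st,im=pickle.load(open("w1.pkl","rb"))
A=lambda p,o=0:[(p[0]/3.6+170-.36),(p[1]/3.6+o-.36)]
def U(l,z): return unproj("wrist",l,z,st)[:,:2]
t=U([A((43,57)),A((741,40)),A((706,455),130),A((118,465),130)],.03)
print("tray",t.round(4).tolist(),t.mean(0),[np.linalg.norm(t[i]-t[i-1]).round(4) for i in range(4)])
for a,b in((0,1),(2,1),(3,2),(3,0)): d=t[b]-t[a];print(np.degrees(np.arctan2(d[1],d[0])))
print("bottle body",U([A((186,243)),A((72,243)),A((300,243))],.09),"noz",U([A((160,229))],.118))
print("jar",U([A((201,90),130),A((65,90),130),A((338,90),130)],.106))
t=U([A((103,252),130),A((338,243),130),A((332,460),130),A((116,463),130)],.096);print("tin",t.round(4).tolist(),t.mean(0))
t=U([A((383,322)),A((551,317)),A((552,317),130),A((398,320),130)],.04);print("bob",t.round(4).tolist(),t.mean(0))
d=(t[0]+t[1]-t[2]-t[3]);print("bob long axis angle",np.degrees(np.arctan2(d[1],d[0])))
print("spool",U([A((570,152))],.046))
E
python3 m.py
```

```text
tray [[0.4177, 0.4373], [0.5979, 0.4413], [0.6034, 0.1972], [0.423, 0.1939]] [0.51050584 0.3174002 ] [np.float64(0.2434), np.float64(0.1803), np.float64(0.2442), np.float64(0.1804)]
1.2726778924155582
91.28460696207648
1.0261585017861399
91.26565296882994
bottle body [[0.46213911 0.38542753]
 [0.4365513  0.38542482]
 [0.48773047 0.38543024]] noz [[0.46138208 0.38492253]]
jar [[0.46512144 0.31687258]
 [0.43435101 0.31687517]
 [0.49612357 0.31686998]]
tin [[0.4383, 0.2768], [0.4951, 0.279], [0.4928, 0.2229], [0.4382, 0.2221]] [0.46610507 0.2502024 ]
bob [[0.5054, 0.3716], [0.5498, 0.3728], [0.5538, 0.2441], [0.5092, 0.2432]] [0.52953773 0.30793099]
bob long axis angle 91.7130782960574
spool [[0.55282754 0.41188681]]
```

Measured in the tray, with tray yaw about 1.25°: bottle (0.462, 0.385), jar (0.465, 0.317), tin (0.466, 0.250), bobbin box (0.5295, 0.308). These match the 68 mm row spacing. The tin is the silver one inside the tray. The two pink ones stand outside it.

```bash
cat > go.py <<'E'
import sys
from h import *
a=[float(v) for v in sys.argv[1:]]
st=get_state()
print(st["time"],np.round(st["eef_pos"],4),togo(a[:3],np.radians(a[3]),st), "open",round(st["opening"],3))
E
python3 go.py .466 .2498 .05 1.25
python3 -c "
import cv2
a=cv2.imread('pics/w1.png')[170:300,170:390];cv2.imwrite('pics/c4.png',cv2.resize(a,None,fx=3,fy=3))"
```

```text
2.4 [0.5124 0.2843 0.2598] (array([ 0.03, -0.06, -1.11]), array([-0.0346, -0.0467,  0.2097])) open 0.995
```

View pics/c4.png

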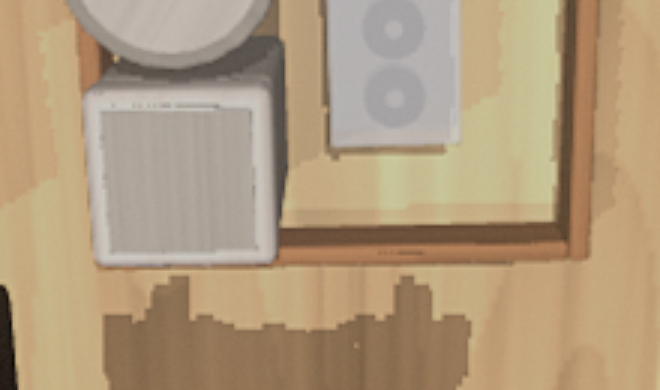

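The crop confirms it: the plain silver tin at (232,228) stands inside the tray.

Request:
move_arm([
  [[0, 0, -1.1, -0.035, -0.047, 0.01, 0.085], [0, 0, -1.1, -0.035, -0.047, 0.07, 0.085], [0, 0, -1.1, -0.035, -0.047, 0.12, 0.085], [0, 0, -1.1, -0.035, -0.047, 0.14, 0.085], [0, 0, -1.1, -0.035, -0.047, 0.145, 0.085]],
], force=40)

```text
time: 3.02
eef_pos: [0.4638, 0.2503, 0.1133]
tcp_rot: [0.699, 0.715, -0.001, -0.001]
contact_force: [-0.2, 0.4, 0.2]
opening: 0.994
```

```bash
python3 go.py .466 .2498 .05 1.25; python3 - <<'E'
from h import *
im=read_camera("wrist");cv2.imwrite("pics/w2.png",im[:,:,::-1])
E
```

```text
3.025 [0.4638 0.2503 0.1133] (array([-0.14, -0.02,  0.12]), array([-0.0006,  0.0024,  0.0633])) open 0.994
```

View pics/w2.png

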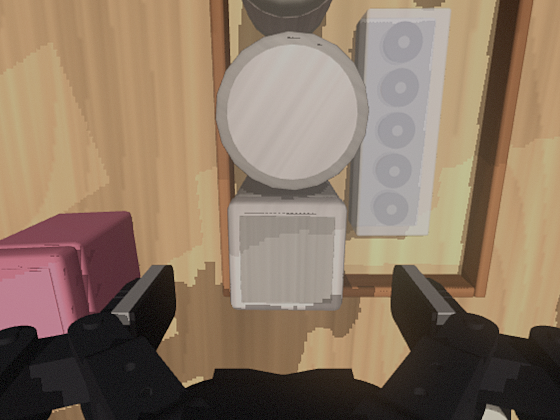

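The tin (columns 230–345) lies midway between the jaws, and the pink one is clear on the left.

Request:
move_arm([
  [[0, 0, 0, 0, 0.002, 0.045, 0.085], [0, 0, 0, 0, 0.002, 0.063, 0.085], [0, 0, 0, 0, 0.002, 0.063, 0.085], [0, 0, 0, 0, 0.002, 0.063, 0.045], [0, 0, 0, 0, 0.002, 0.063, 0.045]],
], force=40)

```text
time: 3.7
eef_pos: [0.4677, 0.2509, 0.053]
tcp_rot: [0.699, 0.715, 0.001, 0.0]
contact_force: [0.4, -0.9, -1.9]
opening: 0.652
```

```bash
python3 go.py .466 .2498 .05 1.25; python3 - <<'E'
from h import *
im=read_camera("wrist");cv2.imwrite("pics/w3.png",im[:,:,::-1])
E
```

```text
3.7 [0.4677 0.2509 0.053 ] (array([ 0.11, -0.1 ,  0.1 ]), array([-0.0011, -0.0018,  0.003 ])) open 0.652
```

View pics/w3.png

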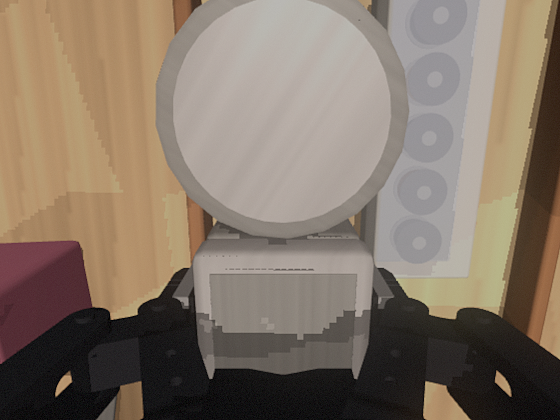

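Request:
move_arm([
  [[0, 0, 0, 0, 0, 0, 0.045], [0, 0, 0, 0, 0, -0.01, 0.045], [0, 0, 0, 0, 0, -0.05, 0.045], [0, 0, 0, 0, 0, -0.1, 0.045], [0, 0, 0, 0, 0, -0.15, 0.045]],
])

```text
time: 4.38
eef_pos: [0.4669, 0.2504, 0.2042]
tcp_rot: [0.699, 0.715, 0.001, -0.0]
contact_force: [0.7, 0.2, -2.4]
opening: 0.651
```

```bash
python3 go.py .617 -.063 .2 1.25; python3 - <<'E'
from h import *
im=read_camera("wrist");cv2.imwrite("pics/w4.png",im[:,:,::-1])
E
```

```text
4.375 [0.4669 0.2504 0.2042] (array([ 0.08, -0.09,  0.09]), array([-0.3169,  0.1427,  0.0039])) open 0.651
```

View pics/w4.png

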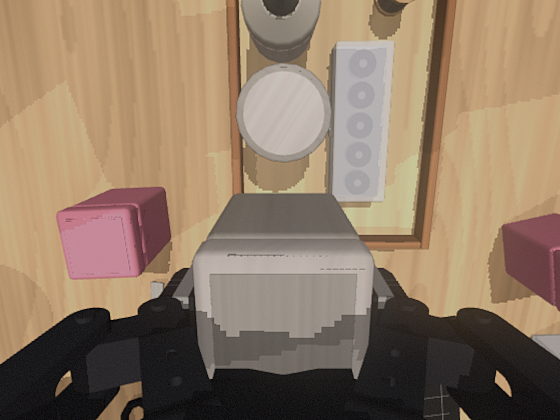

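Request:
move_arm([
  [[0, 0, 0, -0.03, 0.013, 0, 0.045], [0, 0, 0, -0.08, 0.036, 0, 0.045], [0, 0, 0, -0.135, 0.061, 0, 0.045], [0, 0, 0, -0.19, 0.086, 0, 0.045], [0, 0, 0, -0.245, 0.11, 0, 0.045]],
])

```text
time: 5.05
eef_pos: [0.5869, 0.0077, 0.2132]
tcp_rot: [0.699, 0.715, 0.007, 0.003]
contact_force: [0.6, 0.6, -3.1]
opening: 0.651
```

```bash
python3 go.py .617 -.063 .0515 1.25
```

```text
5.05 [0.5869 0.0077 0.2132] (array([ 0.83, -0.31,  0.1 ]), array([-0.0723,  0.026 ,  0.1617])) open 0.651
```

Request:
move_arm([
  [[0.8, -0.3, 0.1, -0.04, 0.014, 0.012, 0.045], [0.8, -0.3, 0.1, -0.065, 0.023, 0.04, 0.045], [0.8, -0.3, 0.1, -0.072, 0.026, 0.09, 0.045], [0.8, -0.3, 0.1, -0.072, 0.026, 0.13, 0.045], [0.8, -0.3, 0.1, -0.072, 0.026, 0.14, 0.045]],
])

```text
time: 5.68
eef_pos: [0.6137, -0.0623, 0.0692]
tcp_rot: [0.699, 0.715, -0.002, -0.003]
contact_force: [-0.5, 0.1, -2.5]
opening: 0.653
```

```bash
python3 go.py .617 -.063 .0515 1.25; python3 - <<'E'
from h import *
im=read_camera("wrist");cv2.imwrite("pics/w5.png",im[:,:,::-1])
im=read_camera("top");cv2.imwrite("pics/t5.png",im[:,:,::-1])
print(get_state()["eef_pos"])
E
```

```text
5.675 [ 0.6137 -0.0623  0.0692] (array([-0.41, -0.14, -0.01]), array([-0.0008,  0.0034,  0.0177])) open 0.653
[ 0.61584877 -0.06257659  0.07220697]
```

View pics/w5.png

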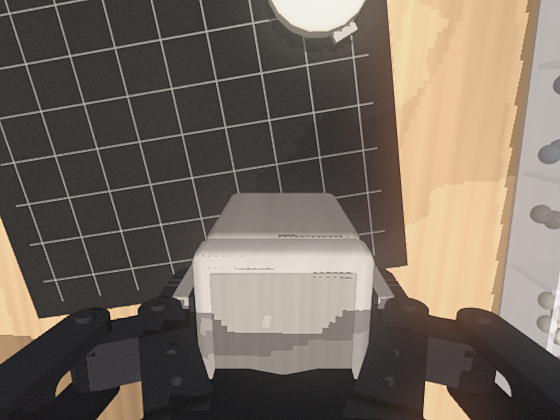

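View pics/t5.png

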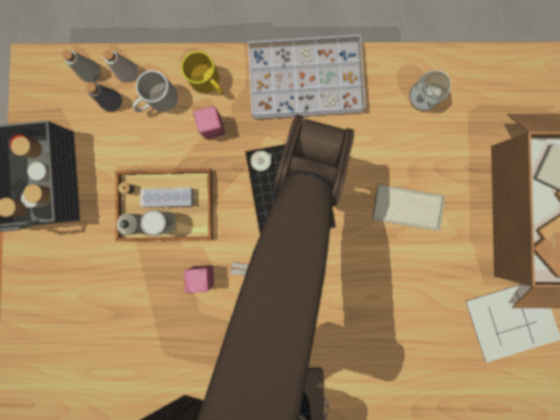

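```bash
python3 - <<'E'
from h import *
st=get_state();print(st["eef_pos"],st["contact_force"])
print(unproj("wrist",[(405,268),(40,317),(390,30)],.003,st))
print(proj("wrist",[(.589,-.091,.003),(.645,-.035,.003),(.645,-.091,.003)],st))
E
```

```text
[ 0.61584877 -0.06257659  0.07220697] [ 0.08508577  0.31773691 -1.58815597]
[[ 0.69263317 -0.08975853  0.003     ]
 [ 0.45576856 -0.12986397  0.003     ]
 [ 0.66968046  0.04757782  0.003     ]]
[[241.45163047 266.54621234]
 [334.92986731 181.21612988]
 [329.78676206 268.31003605]]
```

Request:
move_arm([
  [[0, 0, 0, 0, 0.001, 0.012, 0.045], [0, 0, 0, 0, 0.001, 0.017, 0.045], [0, 0, 0, 0, 0.001, 0.019, 0.045], [0, 0, 0, 0, 0.001, 0.02, 0.045], [0, 0, 0, 0, 0.001, 0.02, 0.045]],
])

```text
time: 6.4
eef_pos: [0.617, -0.0625, 0.0525]
tcp_rot: [0.699, 0.715, -0.0, -0.001]
contact_force: [-0.4, 0.4, -2.4]
opening: 0.651
```

```bash
python3 - <<'E'
from h import *
read_camera("wrist")
st=get_state();print(st["eef_pos"],st["contact_force"])
E
```

```text
[ 0.61700198 -0.06254988  0.05250157] [-0.30511677 -0.05936283 -2.46825488]
```

Request:
move_arm([
  [[0, 0, 0, 0, 0, 0.001, 0.045], [0, 0, 0, 0, 0, 0.0015, 0.045], [0, 0, 0, 0, 0, 0.002, 0.045], [0, 0, 0, 0, 0, 0.0025, 0.045], [0, 0, 0, 0, 0, 0.0025, 0.045]],
])

```text
time: 7.08
eef_pos: [0.617, -0.0626, 0.05]
tcp_rot: [0.699, 0.715, -0.0, -0.001]
contact_force: [-0.6, 0.6, -2.2]
opening: 0.651
```

Request:
move_arm([
  [[0, 0, 0, 0, 0, 0.0005, 0.045], [0, 0, 0, 0, 0, 0.001, 0.045], [0, 0, 0, 0, 0, 0.0015, 0.045], [0, 0, 0, 0, 0, 0.0015, 0.045], [0, 0, 0, 0, 0, 0.0015, 0.045]],
])

```text
time: 7.7
eef_pos: [0.6171, -0.0626, 0.0499]
tcp_rot: [0.699, 0.715, -0.0, -0.001]
contact_force: [-4.4, 0.5, 6.3]
opening: 0.652
```

Request:
move_arm([
  [[0, 0, 0, 0, 0, -0.0005, 0.06], [0, 0, 0, 0, 0, -0.0005, 0.085], [0, 0, 0, 0, 0, -0.001, 0.085], [0, 0, 0, 0, 0, -0.04, 0.085], [0, 0, 0, 0, 0, -0.1, 0.085]],
])

```text
time: 8.32
eef_pos: [0.6154, -0.0622, 0.148]
tcp_rot: [0.699, 0.715, -0.002, -0.004]
contact_force: [0.8, 0.1, 0.1]
opening: 0.996
```

```bash
python3 go.py .466 .3169 .17 1.25; python3 - <<'E'
from h import *
im=read_camera("wrist");cv2.imwrite("pics/w6.png",im[:,:,::-1])
E
```

```text
8.325 [ 0.6154 -0.0622  0.148 ] (array([-0.45, -0.14,  0.01]), array([ 0.3824, -0.1412, -0.02  ])) open 0.996
```

View pics/w6.png

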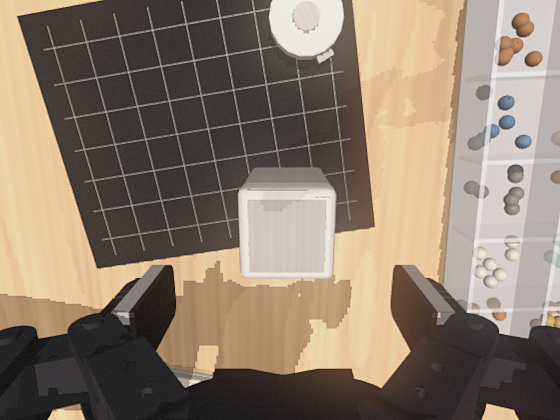

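The tin stands upright on the mat, well clear of the tape measure. The jar is next.

Request:
move_arm([
  [[0, 0, 0, 0.05, -0.018, -0.02, 0.085], [0, 0, 0, 0.105, -0.039, -0.025, 0.085], [0, 0, 0, 0.16, -0.059, -0.025, 0.085], [0, 0, 0, 0.215, -0.079, -0.025, 0.085], [0, 0, 0, 0.27, -0.1, -0.025, 0.085]],
])

```text
time: 9.0
eef_pos: [0.5145, 0.2058, 0.1835]
tcp_rot: [0.699, 0.715, 0.003, 0.005]
contact_force: [0.2, 0.1, 0.7]
opening: 0.991
```

```bash
python3 go.py .4657 .3169 .05 1.25
```

```text
9.0 [0.5145 0.2058 0.1835] (array([0.66, 0.14, 0.02]), array([ 0.1125, -0.0479,  0.1326])) open 0.991
```

Request:
move_arm([
  [[0.6, 0, 0, 0.05, -0.022, 0.0, 0.085], [0.6, 0, 0, 0.1, -0.044, 0.02, 0.085], [0.6, 0, 0, 0.112, -0.048, 0.05, 0.085], [0.6, 0, 0, 0.112, -0.048, 0.075, 0.085], [0.6, 0, 0, 0.112, -0.048, 0.08, 0.085]],
])

```text
time: 9.62
eef_pos: [0.4635, 0.3162, 0.1004]
tcp_rot: [0.699, 0.715, -0.002, 0.001]
contact_force: [0.2, -0.3, 0.1]
opening: 0.995
```

```bash
python3 - <<'E'
from h import *
im=read_camera("wrist");cv2.imwrite("pics/w7.png",im[:,:,::-1])
E
python3 go.py .4655 .3169 .05 1.25
```

```text
9.675 [0.4642 0.3162 0.1011] (array([-0.08,  0.2 ,  0.03]), array([0.0009, 0.0014, 0.0511])) open 0.995
```

View pics/w7.png

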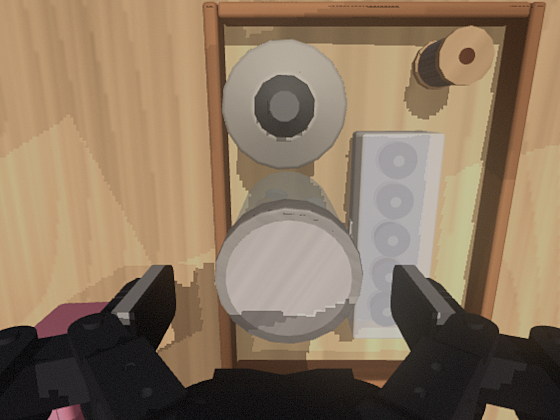

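The jar lid (columns 216–361) is centred between the jaws to within about 1.5 mm. I lower and grip.

Request:
move_arm([
  [[0, 0, 0, 0.001, 0.001, 0.035, 0.085], [0, 0, 0, 0.001, 0.001, 0.051, 0.085], [0, 0, 0, 0.001, 0.001, 0.051, 0.085], [0, 0, 0, 0.001, 0.001, 0.051, 0.05], [0, 0, 0, 0.001, 0.001, 0.051, 0.05]],
], force=50)

```text
time: 10.3
eef_pos: [0.4661, 0.3175, 0.0519]
tcp_rot: [0.699, 0.715, -0.001, 0.001]
contact_force: [-1.1, -0.0, 4.1]
opening: 0.714
```

Request:
move_arm([
  [[0, 0, 0, 0, 0, 0, 0.05], [0, 0, 0, 0, 0, 0, 0.05], [0, 0, 0, 0, 0, -0.01, 0.05], [0, 0, 0, 0, 0, -0.05, 0.05], [0, 0, 0, 0, 0, -0.1, 0.05]],
])

```text
time: 10.92
eef_pos: [0.4646, 0.3171, 0.1514]
tcp_rot: [0.699, 0.715, -0.003, 0.0]
contact_force: [1.1, 0.0, -4.2]
opening: 0.713
```

```bash
python3 - <<'E'
from h import *
im=read_camera("wrist");cv2.imwrite("pics/w8.png",im[:,:,::-1])
E
python3 go.py .512 -.072 .2 1.25
```

```text
10.975 [0.4692 0.3194 0.1609] (array([ 0.62, -0.11,  0.04]), array([-0.3922,  0.0344, -0.0394])) open 0.713
```

View pics/w8.png

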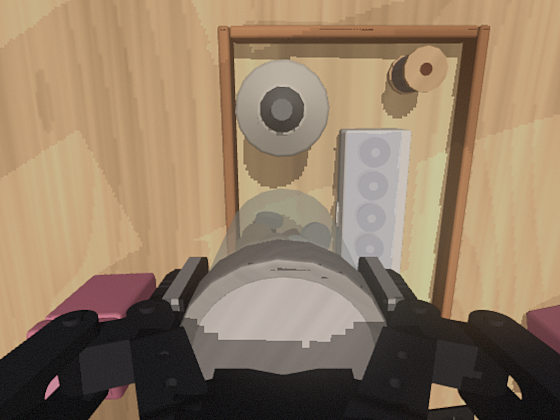

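Request:
move_arm([
  [[0, 0, 0, -0.03, 0.003, -0.03, 0.05], [0, 0, 0, -0.08, 0.007, -0.04, 0.05], [0, 0, 0, -0.135, 0.012, -0.04, 0.05], [0, 0, 0, -0.19, 0.017, -0.04, 0.05], [0, 0, 0, -0.245, 0.021, -0.04, 0.05]],
])

```text
time: 11.6
eef_pos: [0.4949, 0.0733, 0.2006]
tcp_rot: [0.699, 0.715, 0.005, 0.003]
contact_force: [0.9, 0.7, -4.3]
opening: 0.716
```

```bash
python3 go.py .512 -.072 .06 1.25
```

```text
11.6 [0.4949 0.0733 0.2006] (array([ 0.65, -0.11,  0.05]), array([-0.1459,  0.0122,  0.1405])) open 0.716
```

Request:
move_arm([
  [[0.6, 0, 0, -0.05, 0.004, 0.0, 0.05], [0.6, 0, 0, -0.1, 0.009, 0.01, 0.05], [0.6, 0, 0, -0.14, 0.012, 0.035, 0.05], [0.6, 0, 0, -0.146, 0.012, 0.075, 0.05], [0.6, 0, 0, -0.146, 0.012, 0.11, 0.05]],
])

```text
time: 12.22
eef_pos: [0.5111, -0.0732, 0.0892]
tcp_rot: [0.7, 0.714, 0.001, -0.0]
contact_force: [-0.1, 0.5, -4.7]
opening: 0.715
```

```bash
python3 - <<'E'
from h import *
im=read_camera("wrist");cv2.imwrite("pics/w9.png",im[:,:,::-1])
E
python3 go.py .512 -.072 .05 1.25
```

```text
12.275 [ 0.5075 -0.0716  0.084 ] (array([-0.46, -0.3 , -0.03]), array([-0.0006,  0.0047,  0.0339])) open 0.715
```

View pics/w9.png

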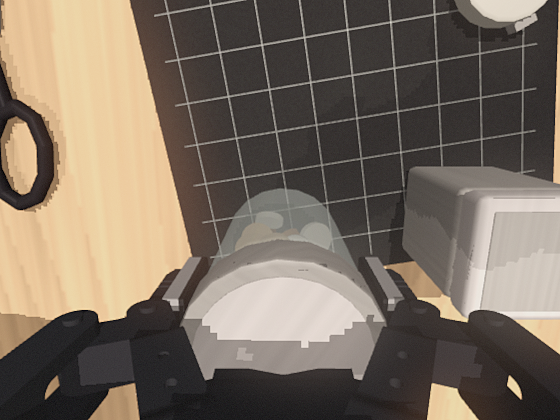

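Request:
move_arm([
  [[0, 0, 0, 0, -0.004, 0.01, 0.05], [0, 0, 0, 0, -0.004, 0.022, 0.05], [0, 0, 0, 0, -0.004, 0.028, 0.05], [0, 0, 0, 0, -0.004, 0.032, 0.05], [0, 0, 0, 0, -0.004, 0.032, 0.05]],
])

```text
time: 12.9
eef_pos: [0.5036, -0.0716, 0.0523]
tcp_rot: [0.7, 0.715, -0.001, -0.004]
contact_force: [-0.0, 0.5, -3.3]
opening: 0.715
```

```bash
python3 go.py .503 -.072 .05 1.25
```

```text
12.9 [ 0.5036 -0.0716  0.0523] (array([-0.43, -0.29, -0.03]), array([-0.0004, -0.0006,  0.0023])) open 0.715
```

Request:
move_arm([
  [[-0.4, -0.3, 0, 0, 0, 0.001, 0.05], [-0.4, -0.3, 0, 0, 0, 0.002, 0.05], [-0.4, -0.3, 0, 0, 0, 0.0025, 0.05], [-0.4, -0.3, 0, 0, 0, 0.003, 0.05], [-0.4, -0.3, 0, 0, 0, 0.003, 0.05]],
])

```text
time: 13.52
eef_pos: [0.5036, -0.0716, 0.0493]
tcp_rot: [0.7, 0.715, -0.0, -0.0]
contact_force: [-0.9, -0.6, -3.7]
opening: 0.714
```

Request:
move_arm([
  [[0, 0, 0, 0, 0, 0.0005, 0.05], [0, 0, 0, 0, 0, 0.001, 0.05], [0, 0, 0, 0, 0, 0.0013, 0.05], [0, 0, 0, 0, 0, 0.0013, 0.05], [0, 0, 0, 0, 0, 0.0013, 0.05]],
])

```text
time: 14.15
eef_pos: [0.5037, -0.0716, 0.049]
tcp_rot: [0.699, 0.715, -0.0, -0.0]
contact_force: [-4.4, 1.0, 5.4]
opening: 0.712
```

Contact at TCP z = 0.049. I release and rise.

Request:
move_arm([
  [[0, 0, 0, 0, 0, -0.0005, 0.07], [0, 0, 0, 0, 0, -0.0005, 0.085], [0, 0, 0, 0, 0, -0.001, 0.085], [0, 0, 0, 0, 0, -0.03, 0.085], [0, 0, 0, 0, 0, -0.09, 0.085]],
])

```text
time: 14.78
eef_pos: [0.5016, -0.0709, 0.1369]
tcp_rot: [0.7, 0.715, -0.002, -0.003]
contact_force: [2.4, 0.1, 0.5]
opening: 0.995
```

```bash
python3 - <<'E'
from h import *
im=read_camera("wrist");cv2.imwrite("pics/w10.png",im[:,:,::-1])
E
python3 go.py .4635 .385 .17 1.25
```

```text
14.825 [ 0.5079 -0.0728  0.148 ] (array([0.57, 0.25, 0.  ]), array([ 0.4586, -0.0341, -0.0243])) open 0.994
```

View pics/w10.png

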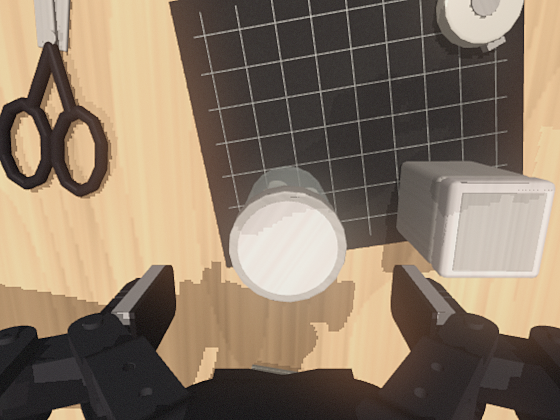

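The jar stands on the mat. On to the bottle.

Request:
move_arm([
  [[0.5, 0.2, 0, 0.05, -0.004, -0.02, 0.085], [0.5, 0.2, 0, 0.11, -0.008, -0.025, 0.085], [0.5, 0.2, 0, 0.17, -0.013, -0.025, 0.085], [0.5, 0.2, 0, 0.23, -0.017, -0.025, 0.085], [0.5, 0.2, 0, 0.29, -0.022, -0.025, 0.085]],
])

```text
time: 15.45
eef_pos: [0.4792, 0.2187, 0.1718]
tcp_rot: [0.699, 0.715, 0.001, 0.001]
contact_force: [1.3, -0.8, 0.3]
opening: 0.998
```

```bash
python3 go.py .4635 .385 .11 1.25
```

```text
15.45 [0.4792 0.2187 0.1718] (array([ 0.17,  0.03, -0.01]), array([ 0.1666, -0.0123,  0.0617])) open 0.998
```

Request:
move_arm([
  [[0, 0, 0, 0.055, -0.004, 0.0, 0.085], [0, 0, 0, 0.115, -0.009, 0.0, 0.085], [0, 0, 0, 0.16, -0.012, 0.01, 0.085], [0, 0, 0, 0.167, -0.012, 0.04, 0.085], [0, 0, 0, 0.167, -0.012, 0.062, 0.085]],
])

```text
time: 16.08
eef_pos: [0.4632, 0.3865, 0.1082]
tcp_rot: [0.699, 0.715, 0.001, 0.001]
contact_force: [0.5, -0.3, -0.4]
opening: 0.998
```

```bash
python3 - <<'E'
from h import *
im=read_camera("wrist");cv2.imwrite("pics/w11.png",im[:,:,::-1])
E
python3 go.py .4635 .385 .0505 1.25
```

```text
16.125 [0.4615 0.3848 0.1048] (array([-0.14,  0.2 ,  0.06]), array([0.0003, 0.0021, 0.0543])) open 0.992
```

View pics/w11.png

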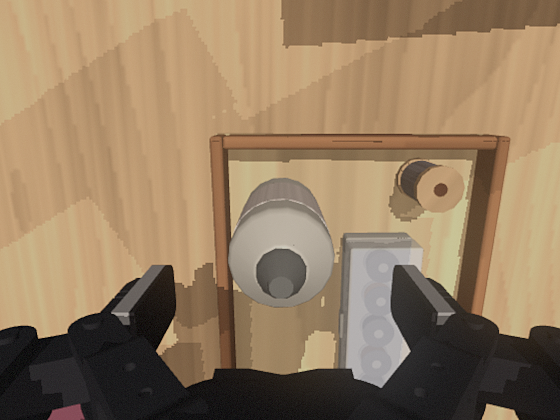

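The bottle (axis at column 281) is centred between the jaws.

Request:
move_arm([
  [[0, 0, 0, 0, 0.001, 0.035, 0.085], [0, 0, 0, 0, 0.001, 0.054, 0.085], [0, 0, 0, 0, 0.001, 0.054, 0.085], [0, 0, 0, 0, 0.001, 0.054, 0.04], [0, 0, 0, 0, 0.001, 0.054, 0.04]],
], force=40)

```text
time: 16.75
eef_pos: [0.4634, 0.3853, 0.0527]
tcp_rot: [0.699, 0.715, -0.001, 0.001]
contact_force: [-6.3, -0.6, 18.1]
opening: 0.596
```

Request:
move_arm([
  [[0, 0, 0, 0, 0, 0, 0.04], [0, 0, 0, 0, 0, 0, 0.04], [0, 0, 0, 0, 0, -0.01, 0.04], [0, 0, 0, 0, 0, -0.05, 0.04], [0, 0, 0, 0, 0, -0.1, 0.04]],
])

```text
time: 17.38
eef_pos: [0.4624, 0.3849, 0.1526]
tcp_rot: [0.699, 0.715, -0.002, 0.0]
contact_force: [0.2, -0.2, -1.8]
opening: 0.597
```

```bash
python3 - <<'E'
from h import *
im=read_camera("wrist");cv2.imwrite("pics/w12.png",im[:,:,::-1])
E
python3 go.py .493 .031 .2 1.25
```

```text
17.425 [0.4666 0.3876 0.1624] (array([ 0.58, -0.21,  0.07]), array([-0.3569,  0.0186, -0.0388])) open 0.598
```

View pics/w12.png

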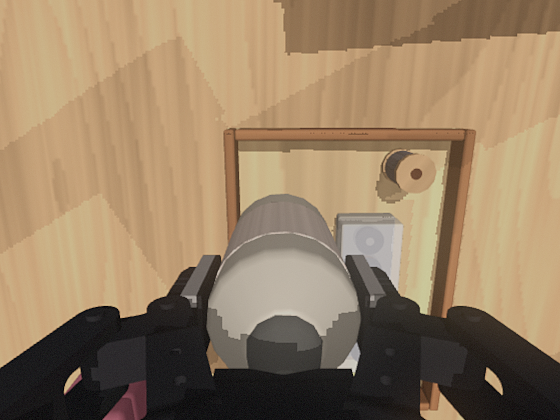

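Request:
move_arm([
  [[0, 0, 0, -0.03, 0.002, -0.03, 0.04], [0, 0, 0, -0.08, 0.004, -0.04, 0.04], [0, 0, 0, -0.135, 0.007, -0.04, 0.04], [0, 0, 0, -0.19, 0.01, -0.04, 0.04], [0, 0, 0, -0.245, 0.013, -0.04, 0.04]],
])

```text
time: 18.05
eef_pos: [0.4848, 0.1411, 0.2022]
tcp_rot: [0.699, 0.715, 0.005, 0.003]
contact_force: [0.9, 0.7, -1.6]
opening: 0.597
```

```bash
python3 go.py .493 .031 .06 1.25
```

```text
18.05 [0.4848 0.1411 0.2022] (array([ 0.66, -0.21,  0.09]), array([-0.1108,  0.004 ,  0.1419])) open 0.597
```

Request:
move_arm([
  [[0.6, 0, 0, -0.05, 0.002, 0.0, 0.04], [0.6, 0, 0, -0.1, 0.004, 0.02, 0.04], [0.6, 0, 0, -0.11, 0.004, 0.06, 0.04], [0.6, 0, 0, -0.11, 0.004, 0.1, 0.04], [0.6, 0, 0, -0.11, 0.004, 0.13, 0.04]],
])

```text
time: 18.68
eef_pos: [0.4922, 0.0314, 0.0706]
tcp_rot: [0.699, 0.715, 0.001, -0.001]
contact_force: [0.8, 0.1, -0.6]
opening: 0.594
```

```bash
python3 - <<'E'
from h import *
im=read_camera("wrist");cv2.imwrite("pics/w13.png",im[:,:,::-1])
E
python3 go.py .493 .031 .05 1.25
```

```text
18.725 [0.4894 0.0319 0.0668] (array([-0.38, -0.28,  0.05]), array([-0.0011,  0.0037,  0.0168])) open 0.593
```

View pics/w13.png

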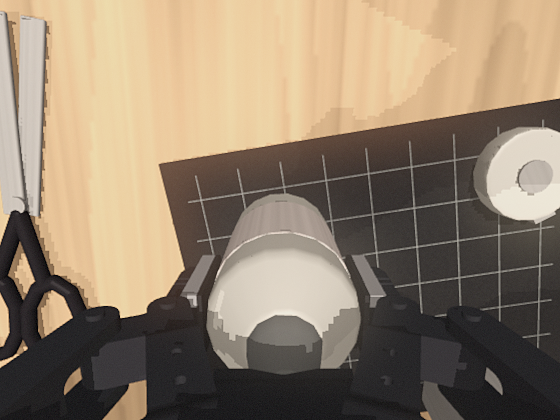

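Request:
move_arm([
  [[-0.3, -0.2, 0, 0, 0.003, 0.008, 0.04], [-0.3, -0.2, 0, 0, 0.003, 0.012, 0.04], [-0.3, -0.2, 0, 0, 0.003, 0.014, 0.04], [-0.3, -0.2, 0, 0, 0.003, 0.0155, 0.04], [-0.3, -0.2, 0, 0, 0.003, 0.016, 0.04]],
])

```text
time: 19.35
eef_pos: [0.4927, 0.032, 0.0513]
tcp_rot: [0.699, 0.715, 0.0, -0.001]
contact_force: [0.6, -0.5, -0.6]
opening: 0.597
```

Request:
move_arm([
  [[0, 0, 0, 0, 0, 0.0003, 0.04], [0, 0, 0, 0, 0, 0.0005, 0.04], [0, 0, 0, 0, 0, 0.0008, 0.04], [0, 0, 0, 0, 0, 0.001, 0.04], [0, 0, 0, 0, 0, 0.001, 0.04]],
])

```text
time: 19.98
eef_pos: [0.4927, 0.032, 0.0502]
tcp_rot: [0.699, 0.715, 0.0, -0.001]
contact_force: [-0.1, 1.2, -1.8]
opening: 0.595
```

Request:
move_arm([
  [[0, 0, 0, 0, 0, 0.0005, 0.04], [0, 0, 0, 0, 0, 0.001, 0.04], [0, 0, 0, 0, 0, 0.001, 0.04], [0, 0, 0, 0, 0, 0.001, 0.04], [0, 0, 0, 0, 0, 0.001, 0.04]],
])

```text
time: 20.6
eef_pos: [0.4928, 0.032, 0.0499]
tcp_rot: [0.699, 0.715, 0.0, -0.001]
contact_force: [-3.7, 0.9, 5.4]
opening: 0.595
```

Request:
move_arm([
  [[0, 0, 0, 0, 0, -0.0005, 0.06], [0, 0, 0, 0, 0, -0.0005, 0.085], [0, 0, 0, 0, 0, -0.001, 0.085], [0, 0, 0, 0, 0, -0.04, 0.085], [0, 0, 0, 0, 0, -0.1, 0.085]],
])

```text
time: 21.22
eef_pos: [0.491, 0.0321, 0.1486]
tcp_rot: [0.699, 0.715, -0.002, -0.003]
contact_force: [1.6, -0.5, 0.6]
opening: 0.994
```

```bash
python3 - <<'E'
from h import *
im=read_camera("wrist");cv2.imwrite("pics/w14.png",im[:,:,::-1])
E
python3 go.py .5295 .308 .2 1.5
```

```text
21.275 [0.4971 0.0315 0.1593] (array([ 0.66,  0.04, -0.17]), array([ 0.2756,  0.0392, -0.0405])) open 0.992
```

View pics/w14.png

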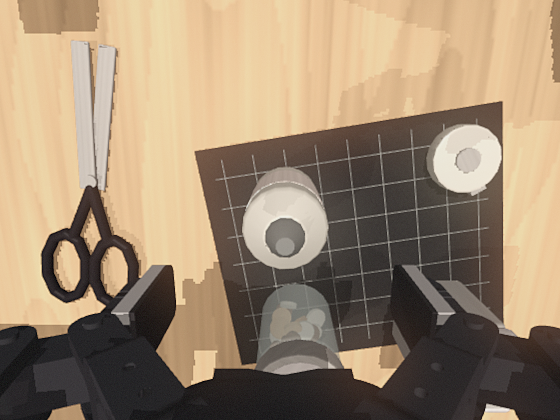

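All three stand on the mat, and the tape measure is untouched. Next I go towards the bobbin box and look.

Request:
move_arm([
  [[0.6, 0, 0, 0.05, 0.008, -0.03, 0.085], [0.6, 0, 0, 0.105, 0.016, -0.04, 0.085], [0.6, 0, 0, 0.16, 0.024, -0.04, 0.085], [0.6, 0, 0, 0.19, 0.036, -0.04, 0.085], [0.6, 0, 0, 0.2, 0.039, -0.04, 0.085]],
])

```text
time: 21.9
eef_pos: [0.5312, 0.2339, 0.1992]
tcp_rot: [0.698, 0.716, 0.0, 0.001]
contact_force: [0.4, -0.2, -0.1]
opening: 0.995
```

```bash
python3 - <<'E'
from h import *
import pickle
read_camera("top");read_camera("top")
st=get_state()
im=read_camera("wrist");cv2.imwrite("pics/w15.png",im[:,:,::-1])
pickle.dump((st,im),open("w15.pkl","wb")); print(st["eef_pos"],get_state()["eef_pos"])
for q,z in (("bobbin_box",.04),("thread_spool",.046)):
  for r in cut_out("wrist",q)[:2]:
    c=cv2.minAreaRect(np.argwhere(r["pixels"])[:,::-1].astype(np.float32))
    print(q,r["p"],c,unproj("wrist",cv2.boxPoints(c),z,st).round(4).tolist(),unproj("wrist",[c[0]],z,st))
E
python3 go.py .5295 .308 .06 1.5
```

```text
[0.53096505 0.23267551 0.19911313] [0.53083428 0.2319164  0.19908879]
bobbin_box 0.81 ((283.5, 96.0), (170.0, 61.0), 90.0) [[0.5043, 0.3719, 0.04], [0.5502, 0.3729, 0.04], [0.5561, 0.2434, 0.04], [0.5045, 0.2422, 0.04]] [[0.5286742  0.31140628 0.04      ]]
thread_spool 0.72 ((284.0, 95.5), (169.0, 60.0), 90.0) [[0.5055, 0.3704, 0.046], [0.5497, 0.3715, 0.046], [0.5555, 0.2454, 0.046], [0.5058, 0.2442, 0.046]] [[0.52904539 0.31154483 0.046     ]]
22.15 [0.5309 0.2312 0.1993] (array([ 0.03,  0.07, -0.24]), array([0.0769, 0.0003, 0.1392])) open 0.994
```

View pics/w15.png

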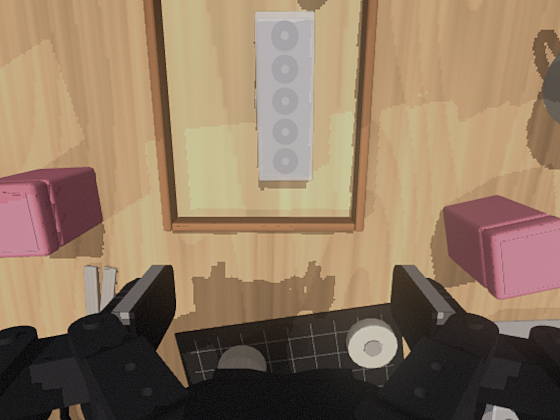

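Request:
move_arm([
  [[0, 0, -0.2, 0.045, 0, 0.03, 0.066], [0, 0, -0.2, 0.077, 0, 0.06, 0.066], [0, 0, -0.2, 0.077, 0, 0.1, 0.066], [0, 0, -0.2, 0.077, 0, 0.13, 0.066], [0, 0, -0.2, 0.077, 0, 0.135, 0.066]],
])

```text
time: 22.78
eef_pos: [0.5275, 0.3063, 0.0615]
tcp_rot: [0.699, 0.716, -0.003, -0.001]
contact_force: [-0.2, -0.1, 0.0]
opening: 0.771
```

```bash
python3 - <<'E'
from h import *
im=read_camera("wrist");cv2.imwrite("pics/w16.png",im[:,:,::-1])
E
python3 go.py .5295 .308 .012 1.5
```

```text
22.825 [0.5284 0.3067 0.0626] (array([-0.15,  0.14, -0.12]), array([0.0014, 0.0013, 0.0506])) open 0.772
```

View pics/w16.png

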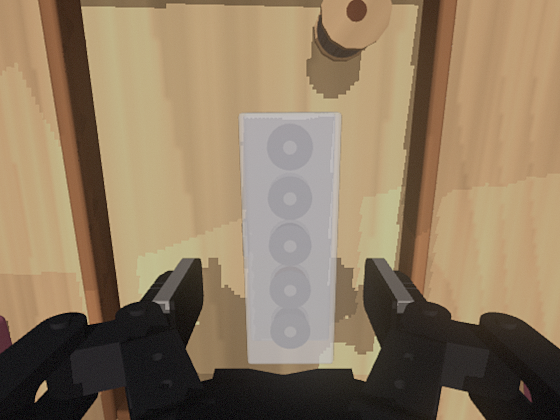

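The bobbin box (columns 240–340, axis about 290) is about 2 mm to the right of the jaw centre. I correct for that, lower and grip.

Request:
move_arm([
  [[0, 0, -0.1, 0.001, 0.002, 0.02, 0.066], [0, 0, -0.1, 0.001, 0.002, 0.04, 0.066], [0, 0, -0.1, 0.001, 0.002, 0.048, 0.066], [0, 0, -0.1, 0.001, 0.002, 0.051, 0.066], [0, 0, -0.1, 0.001, 0.002, 0.051, 0.066]],
])

```text
time: 23.45
eef_pos: [0.5304, 0.3078, 0.0118]
tcp_rot: [0.698, 0.716, -0.002, 0.0]
contact_force: [-0.4, 0.3, 0.0]
opening: 0.771
```

Request:
move_arm([
  [[0, 0, 0, 0, 0, 0, 0.036], [0, 0, 0, 0, 0, 0, 0.036], [0, 0, 0, 0, 0, 0, 0.036], [0, 0, 0, 0, 0, 0, 0.036], [0, 0, 0, 0, 0, 0, 0.036]],
], force=40)

```text
time: 24.08
eef_pos: [0.5311, 0.3081, 0.0127]
tcp_rot: [0.698, 0.716, -0.001, 0.0]
contact_force: [1.2, 0.3, 5.1]
opening: 0.53
```

Request:
move_arm([
  [[0, 0, 0, 0, 0, -0.01, 0.036], [0, 0, 0, 0, 0, -0.04, 0.036], [0, 0, 0, 0, 0, -0.08, 0.036], [0, 0, 0, 0, 0, -0.13, 0.036], [0, 0, 0, 0, 0, -0.16, 0.036]],
])

```text
time: 24.7
eef_pos: [0.5316, 0.3084, 0.1753]
tcp_rot: [0.698, 0.716, 0.0, 0.001]
contact_force: [0.7, 0.9, -0.7]
opening: 0.529
```

```bash
python3 - <<'E'
from h import *
im=read_camera("wrist");cv2.imwrite("pics/w17.png",im[:,:,::-1])
im=read_camera("top");cv2.imwrite("pics/t17.png",im[:,:,::-1])
E
python3 go.py .511 -.32 .2 -10
```

```text
24.8 [0.5332 0.3091 0.1772] (array([ 0.39, -0.09, 11.5 ]), array([-0.6283, -0.0385, -0.0236])) open 0.529
```

View pics/w17.png

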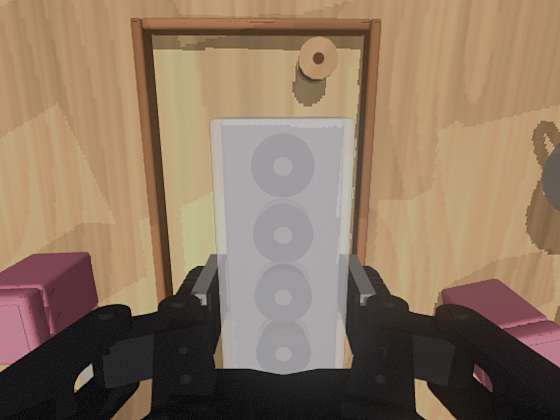

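View pics/t17.png

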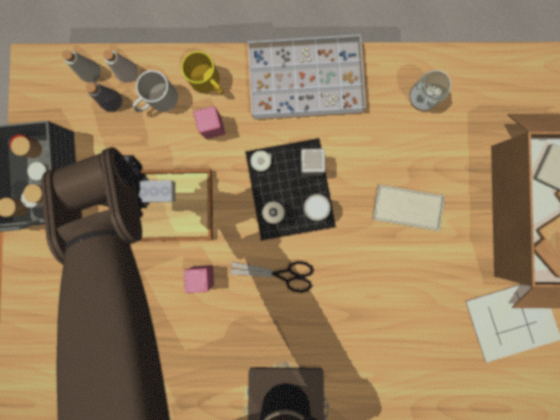

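The box is held level at its middle. All three things stand on the mat: tin (313,160), bottle (273,212), jar (317,207). I carry it over high and look at the work tray.

Request:
move_arm([
  [[0, 0, 1, -0.03, -0.002, -0.02, 0.036], [0, 0, 3, -0.08, -0.005, -0.024, 0.036], [0, 0, 5, -0.14, -0.009, -0.024, 0.036], [0, 0, 6, -0.2, -0.012, -0.024, 0.036], [0, 0, 7, -0.26, -0.016, -0.024, 0.036]],
])

```text
time: 25.42
eef_pos: [0.5222, 0.0471, 0.1983]
tcp_rot: [0.74, 0.672, 0.002, 0.001]
contact_force: [-0.2, 0.1, -1.1]
opening: 0.53
```

```bash
python3 go.py .511 -.32 .2 -10
```

```text
25.425 [0.5222 0.0471 0.1983] (array([ 0.16, -0.1 ,  4.48]), array([-0.3665,  0.0242, -0.0022])) open 0.53
```

```bash
python3 - <<'E'
from h import *
t=unproj("top",[(379.3,184.5),(443.6,196),(438.8,229.8),(372.6,218.3)],.011)[:,:2]
print(t,t.mean(0),[np.linalg.norm(t[i]-t[i-1]) for i in range(4)])
for a,b in((0,1),(3,2)): d=t[a]-t[b];print(np.degrees(np.arctan2(d[1],d[0])))
for a,b in((3,0),(2,1)): d=t[b]-t[a];print(np.degrees(np.arctan2(d[1],d[0])))
E
```

```text
[[ 0.56814944 -0.24222869]
 [ 0.53876028 -0.40757617]
 [ 0.4515732  -0.39382706]
 [ 0.48048236 -0.22423055]] [ 0.50974132 -0.31696562] [np.float64(0.08949553584518359), np.float64(0.16793901022052807), np.float64(0.08826452625120663), np.float64(0.17204277341254237)]
79.92140109873962
80.32642657389546
-11.601675535505235
-8.961550358242961
```

Request:
move_arm([
  [[0, 0, 1, -0.055, 0.003, 0, 0.036], [0, 0, 2, -0.11, 0.007, 0, 0.036], [0, 0, 3, -0.165, 0.011, 0, 0.036], [0, 0, 4, -0.22, 0.014, 0, 0.036], [0, 0, 4.5, -0.28, 0.018, 0, 0.036]],
])

```text
time: 26.05
eef_pos: [0.5116, -0.2341, 0.1951]
tcp_rot: [0.766, 0.643, 0.001, -0.002]
contact_force: [0.7, 0.2, -0.3]
opening: 0.531
```

```bash
python3 go.py .51 -.317 .05 -10
```

```text
26.05 [ 0.5116 -0.2341  0.1951] (array([-0.06, -0.22, -0.03]), array([-0.0824,  0.013 ,  0.1448])) open 0.531
```

Request:
move_arm([
  [[0, -0.2, 0, -0.045, 0.007, 0.01, 0.036], [0, -0.2, 0, -0.078, 0.012, 0.04, 0.036], [0, -0.2, 0, -0.082, 0.013, 0.09, 0.036], [0, -0.2, 0, -0.082, 0.013, 0.13, 0.036], [0, -0.2, 0, -0.082, 0.013, 0.145, 0.036]],
])

```text
time: 26.68
eef_pos: [0.5069, -0.3141, 0.0442]
tcp_rot: [0.766, 0.642, -0.001, -0.005]
contact_force: [0.0, 0.2, -0.3]
opening: 0.534
```

```bash
python3 - <<'E'
from h import *
im=read_camera("scene")
im=read_camera("scene");cv2.imwrite("pics/s18.png",cv2.resize(im[130:270,60:260,::-1],None,fx=4,fy=4,interpolation=cv2.INTER_CUBIC))
st=get_state()
im=read_camera("wrist");cv2.imwrite("pics/w18.png",im[:,:,::-1])
# overlay tray model
c=np.array([.51,-.317]);a=np.radians(-10);Rm=np.array([[np.cos(a),-np.sin(a)],[np.sin(a),np.cos(a)]])
pts=[np.r_[c+Rm@np.array(p),.011] for p in [(-.046,-.0865),(.046,-.0865),(.046,.0865),(-.046,.0865)]]
print(proj("wrist",pts,st).round())
E
python3 go.py .51 -.317 .01 -10
```

```text
[[211. 385.]
 [368. 386.]
 [389.  71.]
 [191.  71.]]
26.825 [ 0.5097 -0.3161  0.049 ] (array([-0.15, -0.08, -0.02]), array([-0.0009,  0.0006,  0.039 ])) open 0.535
```

View pics/s18.png

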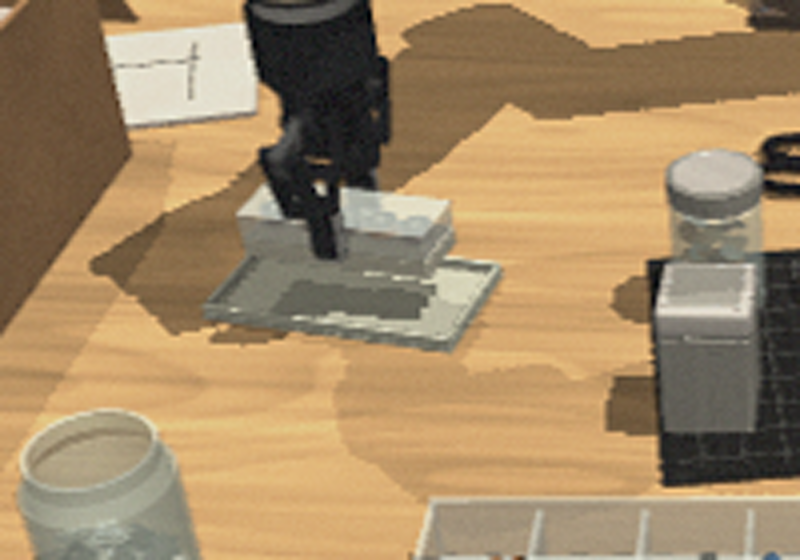

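View pics/w18.png

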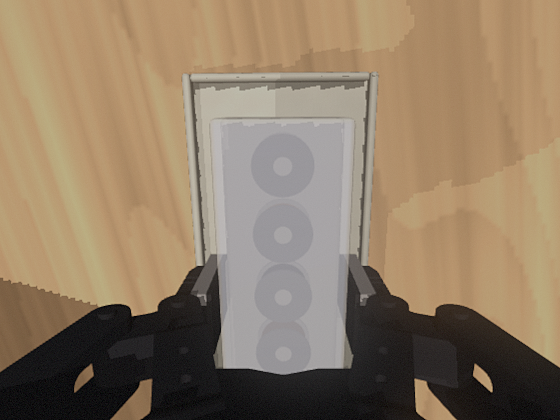

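Seen from the wrist, the box (axis at column 283) is centred in the white tray (inner walls at about 199 and 365) with the same direction. I lower slowly.

Request:
move_arm([
  [[0, 0, 0, -0.001, -0.001, 0.015, 0.036], [0, 0, 0, -0.001, -0.001, 0.027, 0.036], [0, 0, 0, -0.001, -0.001, 0.033, 0.036], [0, 0, 0, -0.001, -0.001, 0.035, 0.036], [0, 0, 0, -0.001, -0.001, 0.036, 0.036]],
])

```text
time: 27.45
eef_pos: [0.5086, -0.3169, 0.0131]
tcp_rot: [0.766, 0.643, -0.0, -0.001]
contact_force: [-0.1, -0.2, -0.9]
opening: 0.532
```

```bash
python3 go.py .51 -.317 .0097 -10
```

```text
27.45 [ 0.5086 -0.3169  0.0131] (array([-0.13, -0.06, -0.02]), array([0.0002, 0.0014, 0.0034])) open 0.532
```

Request:
move_arm([
  [[0, 0, 0, 0, 0, 0.001, 0.036], [0, 0, 0, 0, 0, 0.002, 0.036], [0, 0, 0, 0, 0, 0.0027, 0.036], [0, 0, 0, 0, 0, 0.003, 0.036], [0, 0, 0, 0, 0, 0.003, 0.036]],
])

```text
time: 28.08
eef_pos: [0.5086, -0.3169, 0.0101]
tcp_rot: [0.766, 0.643, -0.0, -0.001]
contact_force: [0.1, 0.2, -0.3]
opening: 0.526
```

Request:
move_arm([
  [[0, 0, 0, 0, 0, 0.0004, 0.036], [0, 0, 0, 0, 0, 0.0008, 0.036], [0, 0, 0, 0, 0, 0.0012, 0.036], [0, 0, 0, 0, 0, 0.0013, 0.036], [0, 0, 0, 0, 0, 0.0013, 0.036]],
])

```text
time: 28.7
eef_pos: [0.5087, -0.3169, 0.0097]
tcp_rot: [0.766, 0.643, -0.0, -0.001]
contact_force: [-2.5, 2.5, 5.5]
opening: 0.532
```

Contact at 0.0097, as predicted. I open a little, rise, then open fully.

Request:
move_arm([
  [[0, 0, 0, 0, 0, -0.0005, 0.051], [0, 0, 0, 0, 0, -0.001, 0.052], [0, 0, 0, 0, 0, -0.003, 0.052], [0, 0, 0, 0, 0, -0.02, 0.054], [0, 0, 0, 0, 0, -0.07, 0.07]],
])

```text
time: 29.32
eef_pos: [0.5071, -0.3156, 0.0782]
tcp_rot: [0.766, 0.643, -0.001, -0.005]
contact_force: [1.1, -0.7, 1.3]
opening: 0.812
```

```bash
python3 - <<'E'
from h import *
im=read_camera("wrist");cv2.imwrite("pics/w19.png",im[:,:,::-1])
E
python3 go.py .493 .032 .2 1.25
```

```text
29.375 [ 0.5119 -0.3195  0.0882] (array([  0.31,   0.25, -11.25]), array([ 0.3424, -0.079 , -0.1136])) open 0.818
```

View pics/w19.png

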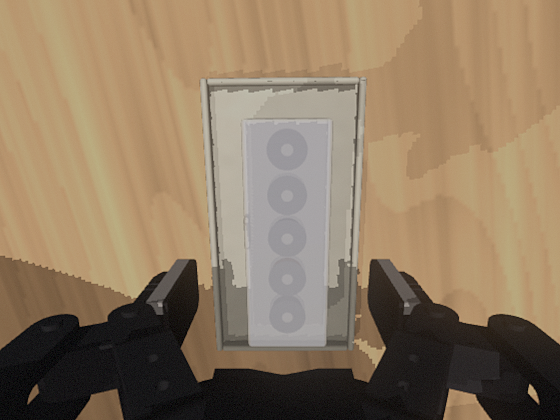

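```bash
python3 - <<'E'
from h import *
st=get_state()
b=unproj("wrist",[(242,120),(332,119),(327,346),(249,346)],.037,st)[:,:2]
t=unproj("wrist",[(202,80),(366,79),(352,349),(219,349)],.011,st)[:,:2]
print(b.mean(0),t.mean(0))
a=np.radians(-10);Rm=np.array([[np.cos(a),-np.sin(a)],[np.sin(a),np.cos(a)]])
c=t.mean(0);print(((b-c)@Rm).round(4));print(((t-c)@Rm).round(4))
E
```

```text
[ 0.51272214 -0.32532523] [ 0.51156567 -0.32490315]
[[-0.0226  0.0676]
 [ 0.0241  0.068 ]
 [ 0.0258 -0.0683]
 [-0.0225 -0.0681]]
[[-0.0475  0.0892]
 [ 0.0465  0.0897]
 [ 0.0473 -0.0897]
 [-0.0463 -0.0892]]
```

The box lies flat and centred in the white tray, with about 17 mm or more clearance all round. Now the bottle goes back.

Request:
move_arm([
  [[0, 0, -2, 0.02, -0.005, -0.06, 0.085], [0, 0, -5, 0.06, -0.014, -0.11, 0.085], [0, 0, -8, 0.12, -0.028, -0.114, 0.085], [0, 0, -11, 0.175, -0.04, -0.114, 0.085], [0, 0, -11.2, 0.23, -0.053, -0.114, 0.085]],
])

```text
time: 30.0
eef_pos: [0.4992, -0.0815, 0.2029]
tcp_rot: [0.7, 0.715, 0.001, 0.005]
contact_force: [-0.0, -0.4, 0.8]
opening: 0.997
```

```bash
python3 go.py .4928 .032 .13 1.25
```

```text
30.0 [ 0.4992 -0.0815  0.2029] (array([ 0.48,  0.35, -0.03]), array([ 0.114 , -0.0046,  0.0722])) open 0.997
```

Request:
move_arm([
  [[0.4, 0.3, 0, 0.055, -0.002, 0, 0.085], [0.4, 0.3, 0, 0.105, -0.004, 0.01, 0.085], [0.4, 0.3, 0, 0.114, -0.005, 0.04, 0.085], [0.4, 0.3, 0, 0.114, -0.005, 0.07, 0.085], [0.4, 0.3, 0, 0.114, -0.005, 0.08, 0.085]],
])

```text
time: 30.62
eef_pos: [0.4916, 0.0323, 0.1213]
tcp_rot: [0.699, 0.715, -0.0, 0.0]
contact_force: [0.1, -0.1, 0.1]
opening: 0.998
```

```bash
python3 - <<'E'
from h import *
im=read_camera("wrist");cv2.imwrite("pics/w20.png",im[:,:,::-1])
E
python3 go.py .4928 .032 .05 1.25
```

```text
30.675 [0.4915 0.032  0.1208] (array([-0.06,  0.03, -0.03]), array([-0.    ,  0.0014,  0.0708])) open 0.999
```

View pics/w20.png

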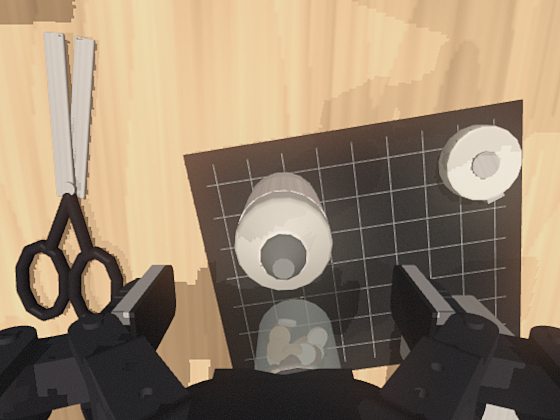

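Request:
move_arm([
  [[0, 0, 0, 0, 0.001, 0.045, 0.085], [0, 0, 0, 0, 0.001, 0.065, 0.085], [0, 0, 0, 0, 0.001, 0.071, 0.085], [0, 0, 0, 0, 0.001, 0.071, 0.085], [0, 0, 0, 0, 0.001, 0.071, 0.085]],
])

```text
time: 31.3
eef_pos: [0.4938, 0.0318, 0.0515]
tcp_rot: [0.7, 0.715, 0.0, 0.001]
contact_force: [-0.2, 0.4, 0.6]
opening: 0.994
```

Request:
move_arm([
  [[0, 0, 0, 0, 0, 0, 0.04], [0, 0, 0, 0, 0, 0, 0.04], [0, 0, 0, 0, 0, 0, 0.04], [0, 0, 0, 0, 0, 0, 0.04], [0, 0, 0, 0, 0, 0, 0.04]],
], force=40)

```text
time: 31.92
eef_pos: [0.4943, 0.0317, 0.0526]
tcp_rot: [0.7, 0.715, 0.001, 0.001]
contact_force: [-2.8, -0.3, 6.3]
opening: 0.599
```

Request:
move_arm([
  [[0, 0, 0, 0, 0, -0.01, 0.04], [0, 0, 0, 0, 0, -0.04, 0.04], [0, 0, 0, 0, 0, -0.09, 0.04], [0, 0, 0, 0, 0, -0.13, 0.04], [0, 0, 0, 0.03, -0.002, -0.15, 0.04]],
])

```text
time: 32.55
eef_pos: [0.4926, 0.061, 0.2061]
tcp_rot: [0.701, 0.714, 0.002, 0.004]
contact_force: [0.9, 0.9, -1.3]
opening: 0.603
```

```bash
python3 go.py .463 .385 .2 1.25;python3 - <<'E'
from h import *
im=read_camera("wrist");cv2.imwrite("pics/w21.png",im[:,:,::-1])
E
```

```text
32.55 [0.4926 0.061  0.2061] (array([ 0.46,  0.12, -0.19]), array([ 0.3245, -0.0237,  0.0052])) open 0.603
```

View pics/w21.png

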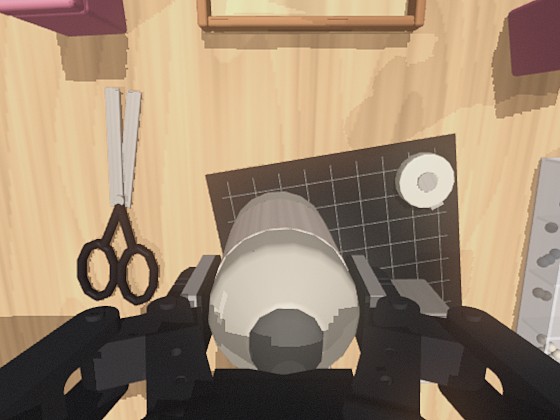

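Request:
move_arm([
  [[0.4, 0.1, -0.2, 0.05, -0.004, 0, 0.04], [0.4, 0.1, -0.2, 0.105, -0.008, 0, 0.04], [0.4, 0.1, -0.2, 0.16, -0.012, 0, 0.04], [0.4, 0.1, -0.2, 0.215, -0.016, 0, 0.04], [0.4, 0.1, -0.2, 0.27, -0.02, 0, 0.04]],
])

```text
time: 33.22
eef_pos: [0.4665, 0.3356, 0.2079]
tcp_rot: [0.698, 0.716, 0.002, 0.0]
contact_force: [-0.4, -1.0, -2.0]
opening: 0.599
```

```bash
python3 go.py .463 .385 .07 1.25
```

```text
33.225 [0.4665 0.3356 0.2079] (array([ 0.19, -0.14,  0.18]), array([ 0.0491, -0.0027,  0.138 ])) open 0.599
```

Request:
move_arm([
  [[0.2, -0.1, 0.2, 0.04, -0.002, 0.01, 0.04], [0.2, -0.1, 0.2, 0.049, -0.003, 0.05, 0.04], [0.2, -0.1, 0.2, 0.049, -0.003, 0.09, 0.04], [0.2, -0.1, 0.2, 0.049, -0.003, 0.12, 0.04], [0.2, -0.1, 0.2, 0.049, -0.003, 0.125, 0.04]],
])

```text
time: 33.85
eef_pos: [0.4605, 0.3836, 0.0798]
tcp_rot: [0.699, 0.715, -0.003, -0.001]
contact_force: [0.6, -0.4, -1.0]
opening: 0.598
```

```bash
python3 - <<'E'
from h import *
im=read_camera("wrist");cv2.imwrite("pics/w22.png",im[:,:,::-1])
E
python3 go.py .463 .385 .0556 1.25
```

```text
33.9 [0.4615 0.3841 0.081 ] (array([-0.2 ,  0.07, -0.01]), array([0.0009, 0.0016, 0.0254])) open 0.601
```

View pics/w22.png

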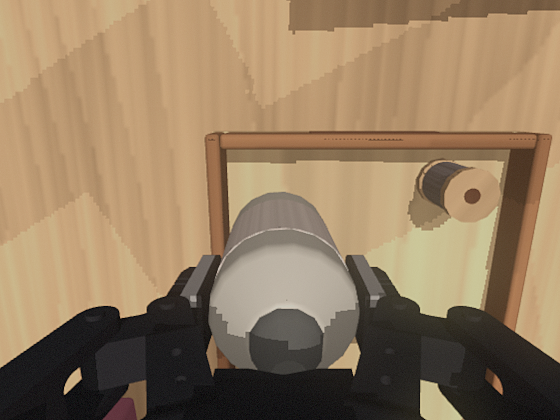

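Request:
move_arm([
  [[0, 0, 0, 0.001, 0.001, 0.012, 0.04], [0, 0, 0, 0.001, 0.001, 0.018, 0.04], [0, 0, 0, 0.001, 0.001, 0.022, 0.04], [0, 0, 0, 0.001, 0.001, 0.0235, 0.04], [0, 0, 0, 0.001, 0.001, 0.0235, 0.04]],
])

```text
time: 34.52
eef_pos: [0.4625, 0.3851, 0.0577]
tcp_rot: [0.699, 0.715, -0.002, -0.001]
contact_force: [-0.3, -0.4, -1.9]
opening: 0.601
```

```bash
python3 go.py .463 .385 .0556 1.25
```

```text
34.525 [0.4625 0.3851 0.0577] (array([-0.18,  0.06, -0.01]), array([-0.0001,  0.0005,  0.0021])) open 0.601
```

Request:
move_arm([
  [[-0.2, 0, 0, 0, 0, 0.0007, 0.04], [-0.2, 0, 0, 0, 0, 0.0012, 0.04], [-0.2, 0, 0, 0, 0, 0.0017, 0.04], [-0.2, 0, 0, 0, 0, 0.002, 0.04], [-0.2, 0, 0, 0, 0, 0.002, 0.04]],
])

```text
time: 35.15
eef_pos: [0.4625, 0.3852, 0.0558]
tcp_rot: [0.699, 0.715, -0.0, 0.0]
contact_force: [-0.7, -0.9, -1.3]
opening: 0.599
```

Request:
move_arm([
  [[0, 0, 0, 0, 0, 0.0004, 0.04], [0, 0, 0, 0, 0, 0.0008, 0.04], [0, 0, 0, 0, 0, 0.0012, 0.04], [0, 0, 0, 0, 0, 0.0012, 0.04], [0, 0, 0, 0, 0, 0.0012, 0.04]],
])

```text
time: 35.78
eef_pos: [0.4626, 0.3855, 0.0557]
tcp_rot: [0.699, 0.715, -0.0, 0.0]
contact_force: [-2.7, -1.2, 5.8]
opening: 0.594
```

Contact again as predicted (0.0557). I release.

Request:
move_arm([
  [[0, 0, 0, 0, 0, -0.0005, 0.06], [0, 0, 0, 0, 0, -0.0005, 0.085], [0, 0, 0, 0, 0, -0.001, 0.085], [0, 0, 0, 0, 0, -0.04, 0.085], [0, 0, 0, 0, 0, -0.1, 0.085]],
])

```text
time: 36.4
eef_pos: [0.461, 0.3844, 0.1538]
tcp_rot: [0.699, 0.715, -0.003, -0.0]
contact_force: [1.5, 0.7, 1.1]
opening: 0.994
```

```bash
python3 - <<'E'
from h import *
im=read_camera("wrist");cv2.imwrite("pics/w23.png",im[:,:,::-1])
E
python3 go.py .5037 -.0716 .2 1.25
```

```text
36.45 [0.4662 0.3878 0.1658] (array([ 0.64, -0.3 ,  0.  ]), array([-0.4599,  0.0279, -0.0363])) open 0.994
```

View pics/w23.png

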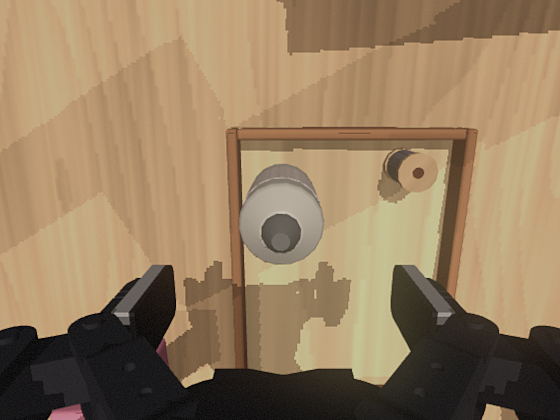

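The bottle stands upright back on its spot. Now the jar.

Request:
move_arm([
  [[0.6, -0.2, 0, -0.05, 0.003, -0.03, 0.085], [0.6, -0.2, 0, -0.11, 0.007, -0.036, 0.085], [0.6, -0.2, 0, -0.17, 0.01, -0.036, 0.085], [0.6, -0.2, 0, -0.23, 0.014, -0.036, 0.085], [0.6, -0.2, 0, -0.29, 0.018, -0.036, 0.085]],
])

```text
time: 37.08
eef_pos: [0.4902, 0.0962, 0.2006]
tcp_rot: [0.699, 0.715, 0.001, 0.0]
contact_force: [-0.0, -0.1, 0.6]
opening: 0.998
```

```bash
python3 go.py .5037 -.0716 .13 1.25
```

```text
37.075 [0.4902 0.0962 0.2006] (array([ 0.11, -0.09,  0.02]), array([-0.1682,  0.0097,  0.0704])) open 0.998
```

Request:
move_arm([
  [[0, 0, 0, -0.055, 0.003, 0, 0.085], [0, 0, 0, -0.115, 0.007, 0, 0.085], [0, 0, 0, -0.16, 0.01, 0.01, 0.085], [0, 0, 0, -0.168, 0.01, 0.05, 0.085], [0, 0, 0, -0.168, 0.01, 0.08, 0.085]],
])

```text
time: 37.7
eef_pos: [0.5038, -0.0727, 0.119]
tcp_rot: [0.7, 0.714, 0.001, 0.0]
contact_force: [0.3, 0.2, -0.2]
opening: 0.995
```

```bash
python3 - <<'E'
from h import *
im=read_camera("wrist");cv2.imwrite("pics/w24.png",im[:,:,::-1])
E
python3 go.py .5037 -.0716 .049 1.25
```

```text
37.75 [ 0.5009 -0.0712  0.1147] (array([-0.31, -0.25, -0.08]), array([-0.0007,  0.0031,  0.0656])) open 0.994
```

View pics/w24.png

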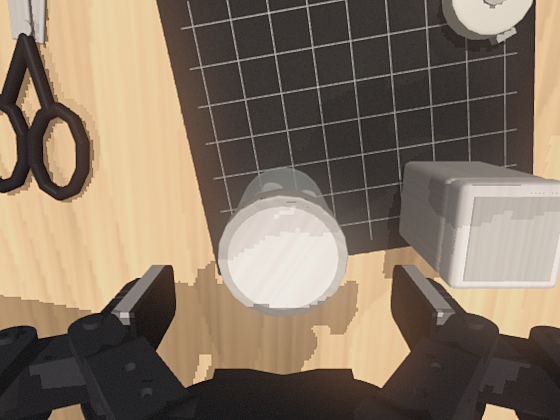

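Request:
move_arm([
  [[-0.2, -0.2, 0, 0, 0.002, 0.04, 0.085], [-0.2, -0.2, 0, 0, 0.002, 0.06, 0.085], [-0.2, -0.2, 0, 0, 0.002, 0.0645, 0.085], [-0.2, -0.2, 0, 0, 0.002, 0.0645, 0.085], [-0.2, -0.2, 0, 0, 0.002, 0.0645, 0.085]],
])

```text
time: 38.38
eef_pos: [0.5037, -0.0713, 0.0517]
tcp_rot: [0.7, 0.714, 0.0, 0.0]
contact_force: [-0.2, -0.3, 0.8]
opening: 0.994
```

Request:
move_arm([
  [[0, 0, 0, 0, 0, 0, 0.05], [0, 0, 0, 0, 0, 0, 0.05], [0, 0, 0, 0, 0, 0, 0.05], [0, 0, 0, 0, 0, 0, 0.05], [0, 0, 0, 0, 0, 0, 0.05]],
], force=50)

```text
time: 39.0
eef_pos: [0.5045, -0.0716, 0.0531]
tcp_rot: [0.7, 0.714, 0.0, 0.001]
contact_force: [-2.5, -0.6, 5.8]
opening: 0.717
```

Request:
move_arm([
  [[0, 0, 0, 0, 0, -0.01, 0.05], [0, 0, 0, 0, 0, -0.04, 0.05], [0, 0, 0, 0, 0, -0.09, 0.05], [0, 0, 0, 0, 0, -0.13, 0.05], [0, 0, 0, 0.03, -0.002, -0.15, 0.05]],
])

```text
time: 39.62
eef_pos: [0.5025, -0.0426, 0.2059]
tcp_rot: [0.701, 0.713, 0.001, 0.003]
contact_force: [0.3, 1.6, -4.6]
opening: 0.713
```

```bash
python3 go.py .465 .317 .2 1.25;python3 - <<'E'
from h import *
im=read_camera("wrist");cv2.imwrite("pics/w25.png",im[:,:,::-1])
E
```

```text
39.625 [ 0.5025 -0.0426  0.2059] (array([ 0.36,  0.14, -0.22]), array([ 0.3602, -0.031 ,  0.0048])) open 0.713
```

View pics/w25.png

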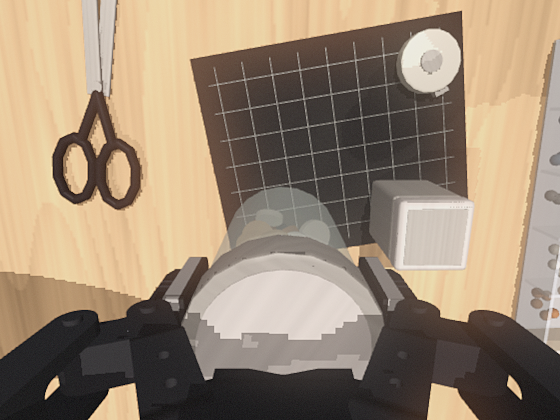

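Request:
move_arm([
  [[0.3, 0.1, -0.2, 0.05, -0.004, 0, 0.05], [0.3, 0.1, -0.2, 0.105, -0.009, 0, 0.05], [0.3, 0.1, -0.2, 0.16, -0.014, 0, 0.05], [0.3, 0.1, -0.2, 0.215, -0.018, 0, 0.05], [0.3, 0.1, -0.2, 0.275, -0.023, 0, 0.05]],
])

```text
time: 40.3
eef_pos: [0.4727, 0.2372, 0.207]
tcp_rot: [0.699, 0.715, 0.001, -0.0]
contact_force: [-0.0, 0.8, -3.9]
opening: 0.714
```

```bash
python3 go.py .4655 .3172 .08 1.25
```

```text
40.3 [0.4727 0.2372 0.207 ] (array([ 0.07, -0.15,  0.1 ]), array([ 0.0798, -0.0055,  0.1272])) open 0.714
```

Request:
move_arm([
  [[0, -0.1, 0.1, 0.05, -0.003, 0, 0.05], [0, -0.1, 0.1, 0.078, -0.005, 0.02, 0.05], [0, -0.1, 0.1, 0.08, -0.005, 0.06, 0.05], [0, -0.1, 0.1, 0.08, -0.005, 0.1, 0.05], [0, -0.1, 0.1, 0.08, -0.005, 0.115, 0.05]],
])

```text
time: 40.92
eef_pos: [0.463, 0.3163, 0.0882]
tcp_rot: [0.699, 0.715, -0.003, -0.001]
contact_force: [-0.4, -0.3, -3.4]
opening: 0.712
```

```bash
python3 - <<'E'
from h import *
im=read_camera("wrist");im=read_camera("wrist");cv2.imwrite("pics/w26.png",im[:,:,::-1])
E
python3 go.py .4655 .3172 .0561 1.25
```

```text
41.025 [0.4642 0.3166 0.0898] (array([-0.21,  0.07,  0.  ]), array([0.0006, 0.0014, 0.0337])) open 0.711
```

View pics/w26.png

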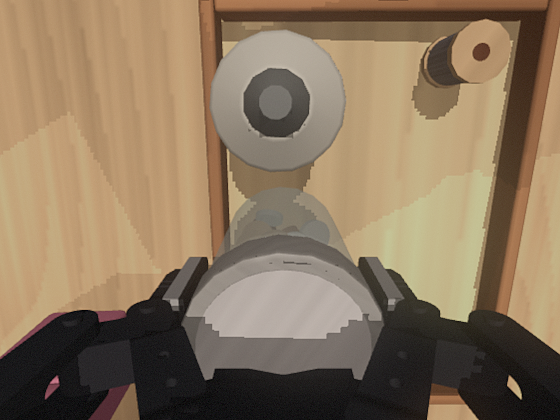

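The jar is clear of the bottle. I lower it.

Request:
move_arm([
  [[-0.2, 0, 0, 0.0005, 0.001, 0.016, 0.05], [-0.2, 0, 0, 0.0005, 0.001, 0.026, 0.05], [-0.2, 0, 0, 0.0005, 0.001, 0.03, 0.05], [-0.2, 0, 0, 0.0005, 0.001, 0.032, 0.05], [-0.2, 0, 0, 0.0005, 0.001, 0.032, 0.05]],
])

```text
time: 41.65
eef_pos: [0.4654, 0.3171, 0.0581]
tcp_rot: [0.699, 0.715, -0.0, 0.001]
contact_force: [0.2, -0.4, -3.5]
opening: 0.712
```

```bash
python3 go.py .4655 .3172 .0561 1.25
```

```text
41.65 [0.4654 0.3171 0.0581] (array([0.02, 0.06, 0.  ]), array([0.0001, 0.0001, 0.002 ])) open 0.712
```

Request:
move_arm([
  [[0, 0, 0, 0, 0, 0.0007, 0.05], [0, 0, 0, 0, 0, 0.0012, 0.05], [0, 0, 0, 0, 0, 0.0017, 0.05], [0, 0, 0, 0, 0, 0.002, 0.05], [0, 0, 0, 0, 0, 0.002, 0.05]],
])

```text
time: 42.28
eef_pos: [0.4654, 0.3172, 0.0563]
tcp_rot: [0.699, 0.715, -0.0, 0.0]
contact_force: [0.0, -0.5, -2.9]
opening: 0.709
```

Request:
move_arm([
  [[0, 0, 0, 0, 0, 0.0004, 0.05], [0, 0, 0, 0, 0, 0.0008, 0.05], [0, 0, 0, 0, 0, 0.0012, 0.05], [0, 0, 0, 0, 0, 0.0012, 0.05], [0, 0, 0, 0, 0, 0.0012, 0.05]],
])

```text
time: 42.9
eef_pos: [0.4654, 0.3172, 0.0562]
tcp_rot: [0.699, 0.715, -0.0, 0.0]
contact_force: [-3.3, -2.3, 6.0]
opening: 0.715
```

Request:
move_arm([
  [[0, 0, 0, 0, 0, -0.0005, 0.07], [0, 0, 0, 0, 0, -0.0005, 0.085], [0, 0, 0, 0, 0, -0.001, 0.085], [0, 0, 0, 0, 0, -0.04, 0.085], [0, 0, 0, 0, 0, -0.1, 0.085]],
])

```text
time: 43.52
eef_pos: [0.4639, 0.3166, 0.1547]
tcp_rot: [0.699, 0.715, -0.003, -0.001]
contact_force: [-0.1, 0.7, 0.0]
opening: 0.993
```

```bash
python3 - <<'E'
from h import *
im=read_camera("wrist");cv2.imwrite("pics/w27.png",im[:,:,::-1])
E
python3 go.py .617 -.0626 .2 1.25
```

```text
43.575 [0.4694 0.3193 0.1662] (array([ 0.67, -0.22,  0.02]), array([-0.385 ,  0.1395, -0.0336])) open 0.992
```

View pics/w27.png

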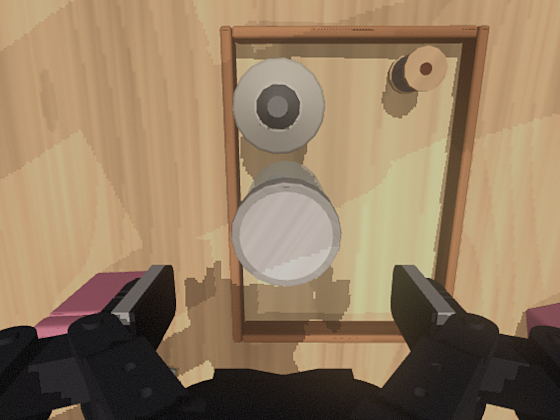

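The jar and the bottle stand in their row. Now the silver tin on the mat.

Request:
move_arm([
  [[0.6, -0.2, 0, -0.05, 0.018, -0.03, 0.085], [0.6, -0.2, 0, -0.105, 0.038, -0.034, 0.085], [0.6, -0.2, 0, -0.16, 0.058, -0.034, 0.085], [0.6, -0.2, 0, -0.215, 0.078, -0.034, 0.085], [0.6, -0.2, 0, -0.27, 0.098, -0.034, 0.085]],
])

```text
time: 44.2
eef_pos: [0.5737, 0.0496, 0.2005]
tcp_rot: [0.699, 0.715, 0.001, 0.001]
contact_force: [0.2, 0.1, -0.6]
opening: 1.002
```

```bash
python3 go.py .617 -.0626 .13 1.25
```

```text
44.2 [0.5737 0.0496 0.2005] (array([ 0.15, -0.02,  0.02]), array([-0.1131,  0.0406,  0.0705])) open 1.002
```

Request:
move_arm([
  [[0, 0, 0, -0.05, 0.018, 0, 0.085], [0, 0, 0, -0.1, 0.036, 0.005, 0.085], [0, 0, 0, -0.113, 0.041, 0.03, 0.085], [0, 0, 0, -0.113, 0.041, 0.06, 0.085], [0, 0, 0, -0.113, 0.041, 0.08, 0.085]],
])

```text
time: 44.82
eef_pos: [0.6168, -0.0627, 0.1185]
tcp_rot: [0.699, 0.715, 0.001, 0.0]
contact_force: [-0.5, 1.1, -0.2]
opening: 0.992
```

```bash
python3 - <<'E'
from h import *
im=read_camera("wrist");im=read_camera("wrist");cv2.imwrite("pics/w28.png",im[:,:,::-1])
E
python3 go.py .617 -.0626 .051 1.25
```

```text
44.925 [ 0.6155 -0.0618  0.1173] (array([-0.16, -0.11,  0.03]), array([-0.0009,  0.0016,  0.0663])) open 0.995
```

View pics/w28.png

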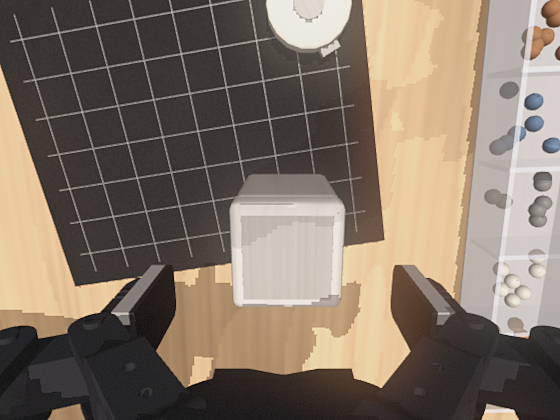

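Request:
move_arm([
  [[-0.1, -0.1, 0, -0.0005, 0.001, 0.04, 0.085], [-0.1, -0.1, 0, -0.0005, 0.001, 0.06, 0.085], [-0.1, -0.1, 0, -0.0005, 0.001, 0.0655, 0.085], [-0.1, -0.1, 0, -0.0005, 0.001, 0.0655, 0.085], [-0.1, -0.1, 0, -0.0005, 0.001, 0.0655, 0.085]],
])

```text
time: 45.55
eef_pos: [0.6176, -0.0624, 0.0535]
tcp_rot: [0.699, 0.715, 0.0, 0.001]
contact_force: [0.8, 0.4, -0.3]
opening: 0.994
```

Request:
move_arm([
  [[0, 0, 0, 0, 0, 0, 0.045], [0, 0, 0, 0, 0, 0, 0.045], [0, 0, 0, 0, 0, 0, 0.045], [0, 0, 0, 0, 0, 0, 0.045], [0, 0, 0, 0, 0, 0, 0.045]],
], force=40)

```text
time: 46.18
eef_pos: [0.6184, -0.0627, 0.0548]
tcp_rot: [0.699, 0.715, 0.001, 0.002]
contact_force: [-0.8, 0.1, 5.4]
opening: 0.649
```

Request:
move_arm([
  [[0, 0, 0, 0, 0, -0.01, 0.045], [0, 0, 0, 0, 0, -0.04, 0.045], [0, 0, 0, 0, 0, -0.09, 0.045], [0, 0, 0, 0, 0, -0.13, 0.045], [0, 0, 0, 0.03, -0.01, -0.15, 0.045]],
])

```text
time: 46.8
eef_pos: [0.6083, -0.0341, 0.2076]
tcp_rot: [0.7, 0.714, 0.002, 0.004]
contact_force: [0.7, 0.2, -2.7]
opening: 0.65
```

```bash
python3 go.py .4667 .2505 .2 1.25;python3 - <<'E'
from h import *
im=read_camera("wrist");cv2.imwrite("pics/w29.png",im[:,:,::-1])
E
```

```text
46.8 [ 0.6083 -0.0341  0.2076] (array([ 0.43,  0.15, -0.11]), array([ 0.2873, -0.136 ,  0.0058])) open 0.65
```

View pics/w29.png

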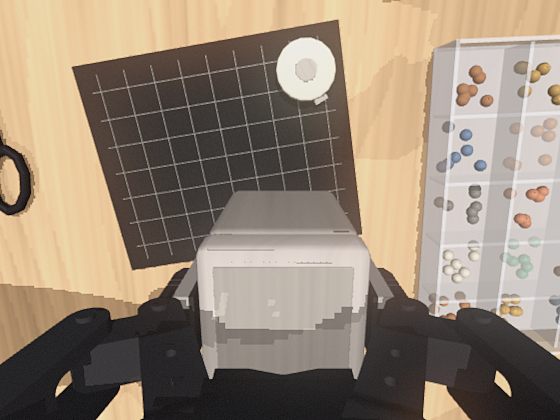

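Request:
move_arm([
  [[0.4, 0.1, -0.1, 0.045, -0.021, 0, 0.045], [0.4, 0.1, -0.1, 0.095, -0.045, 0, 0.045], [0.4, 0.1, -0.1, 0.145, -0.069, 0, 0.045], [0.4, 0.1, -0.1, 0.195, -0.092, 0, 0.045], [0.4, 0.1, -0.1, 0.245, -0.116, 0, 0.045]],
])

```text
time: 47.48
eef_pos: [0.484, 0.214, 0.2078]
tcp_rot: [0.698, 0.716, 0.001, -0.001]
contact_force: [-0.0, -0.0, -3.0]
opening: 0.65
```

```bash
python3 go.py .4667 .2505 .08 1.25
```

```text
47.475 [0.484  0.214  0.2078] (array([-0.04, -0.15,  0.15]), array([ 0.0365, -0.0163,  0.1279])) open 0.65
```

Request:
move_arm([
  [[0, -0.1, 0.1, 0.03, -0.013, 0, 0.045], [0, -0.1, 0.1, 0.037, -0.016, 0.02, 0.045], [0, -0.1, 0.1, 0.037, -0.016, 0.06, 0.045], [0, -0.1, 0.1, 0.037, -0.016, 0.1, 0.045], [0, -0.1, 0.1, 0.037, -0.016, 0.115, 0.045]],
])

```text
time: 48.1
eef_pos: [0.4642, 0.2502, 0.0893]
tcp_rot: [0.699, 0.715, -0.003, -0.002]
contact_force: [-0.1, 0.5, -2.6]
opening: 0.652
```

```bash
python3 - <<'E'
from h import *
im=read_camera("wrist");im=read_camera("wrist");cv2.imwrite("pics/w30.png",im[:,:,::-1])
E
python3 go.py .4667 .2505 .0578 1.25
```

```text
48.2 [0.4653 0.2504 0.0907] (array([-0.31,  0.03,  0.05]), array([0.0001, 0.0015, 0.0329])) open 0.651
```

View pics/w30.png

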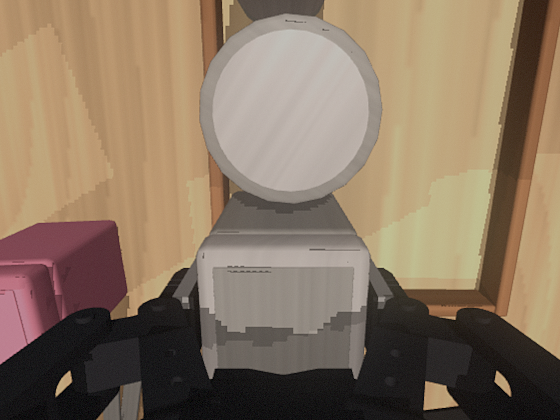

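Request:
move_arm([
  [[-0.3, 0, 0, 0, 0.001, 0.016, 0.045], [-0.3, 0, 0, 0, 0.001, 0.026, 0.045], [-0.3, 0, 0, 0, 0.001, 0.029, 0.045], [-0.3, 0, 0, 0, 0.001, 0.031, 0.045], [-0.3, 0, 0, 0, 0.001, 0.031, 0.045]],
])

```text
time: 48.82
eef_pos: [0.4665, 0.2505, 0.06]
tcp_rot: [0.699, 0.715, 0.0, 0.0]
contact_force: [-0.8, 0.0, -3.6]
opening: 0.65
```

```bash
python3 go.py .4667 .2505 .0578 1.25
```

```text
48.825 [0.4665 0.2505 0.06  ] (array([0.02, 0.02, 0.05]), array([0.    , 0.0002, 0.0022])) open 0.65
```

Request:
move_arm([
  [[0, 0, 0, 0, 0, 0.0008, 0.045], [0, 0, 0, 0, 0, 0.0014, 0.045], [0, 0, 0, 0, 0, 0.0018, 0.045], [0, 0, 0, 0, 0, 0.0022, 0.045], [0, 0, 0, 0, 0, 0.0022, 0.045]],
])

```text
time: 49.45
eef_pos: [0.4665, 0.2505, 0.0579]
tcp_rot: [0.699, 0.715, 0.0, 0.0]
contact_force: [-0.4, -0.9, -2.6]
opening: 0.646
```

Request:
move_arm([
  [[0, 0, 0, 0, 0, 0.0004, 0.045], [0, 0, 0, 0, 0, 0.0008, 0.045], [0, 0, 0, 0, 0, 0.0012, 0.045], [0, 0, 0, 0, 0, 0.0012, 0.045], [0, 0, 0, 0, 0, 0.0012, 0.045]],
])

```text
time: 50.08
eef_pos: [0.4665, 0.2506, 0.0579]
tcp_rot: [0.699, 0.715, -0.0, 0.0]
contact_force: [-3.8, -1.6, 7.1]
opening: 0.649
```

Contact again. I release, rise and back away for a final view.

Request:
move_arm([
  [[0, 0, 0, 0, 0, -0.0005, 0.065], [0, 0, 0, 0, 0, -0.0005, 0.085], [0, 0, 0, 0, 0, -0.001, 0.085], [0, 0, 0, 0, 0, -0.04, 0.085], [0, 0, 0, 0, 0, -0.1, 0.085]],
])

```text
time: 50.7
eef_pos: [0.4648, 0.25, 0.1564]
tcp_rot: [0.699, 0.715, -0.003, -0.001]
contact_force: [1.4, 0.7, 0.9]
opening: 0.996
```

```bash
python3 go.py .5129 .2836 .26 0
```

```text
50.7 [0.4648 0.25   0.1564] (array([-0.33,  0.12,  1.29]), array([ 0.0323,  0.0482, -0.104 ])) open 0.996
```

Request:
move_arm([
  [[0, 0, 0, 0, 0, -0.05, 0.085], [0, 0, 1, 0.01, 0.02, -0.1, 0.085], [-0.3, 0, 1.3, 0.032, 0.048, -0.104, 0.085], [-0.3, 0, 1.3, 0.032, 0.048, -0.104, 0.085], [-0.3, 0, 1.3, 0.032, 0.048, -0.104, 0.085]],
])

```text
time: 51.32
eef_pos: [0.5118, 0.2829, 0.2587]
tcp_rot: [0.707, 0.707, -0.002, 0.0]
contact_force: [-0.4, -0.2, 0.2]
opening: 0.994
```

```bash
python3 - <<'E'
from h import *
import pickle
read_camera("top");read_camera("top");read_camera("top")
st=get_state();im=read_camera("wrist");cv2.imwrite("pics/w31.png",im[:,:,::-1]);pickle.dump((st,im),open("w31.pkl","wb"))
st0,_=pickle.load(open("w1.pkl","rb"))
print(st["eef_pos"],st0["eef_pos"],st["tcp_rot"],st0["tcp_rot"])
cv2.imwrite("pics/s31.png",read_camera("scene")[:,:,::-1])
E
python3 -c "
import cv2
a=cv2.imread('pics/w31.png')[0:270,170:390];cv2.imwrite('pics/c31.png',cv2.resize(a[0:135],None,fx=3.6,fy=3.6,interpolation=cv2.INTER_CUBIC));cv2.imwrite('pics/c32.png',cv2.resize(a[130:265],None,fx=3.6,fy=3.6,interpolation=cv2.INTER_CUBIC))"
```

```text
[0.51178929 0.28278385 0.25898304] [0.51285512 0.28364151 0.25974473] [ 7.07205411e-01  7.07005596e-01 -1.88775155e-03  1.72923402e-04] [ 7.06726689e-01  7.07486490e-01  4.83402595e-04 -1.39713130e-04]
```

View pics/c31.png

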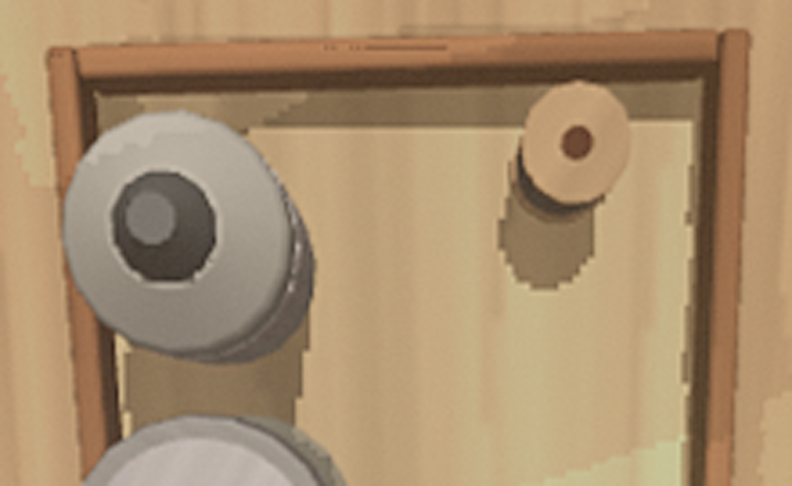

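View pics/c32.png

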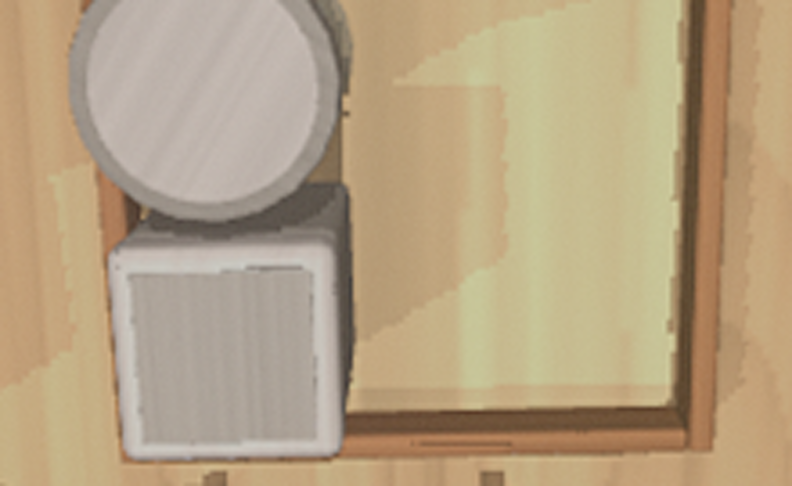

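View pics/s31.png

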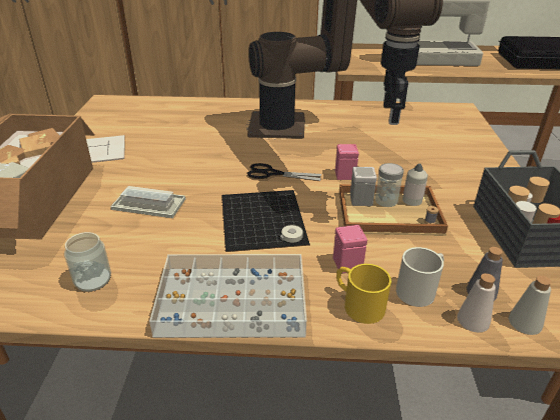

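```bash
python3 - <<'E'
from h import *
import pickle
def run(f,L):
    st,_=pickle.load(open(f,"rb"))
    return {k:unproj("wrist",[(p[0]/3.6+170-.36,p[1]/3.6+o-.36)],z,st)[0,:2] for k,(p,o,z) in L.items()}
a=run("w1.pkl",dict(TL=((43,57),0,.03),TR=((741,40),0,.03),BR=((706,455),130,.03),sp=((570,152),0,.046),noz=((160,229),0,.118),body=((186,243),0,.09),jar=((201,90),130,.106),tin=((222,355),130,.096)))
b=run("w31.pkl",dict(TL=((50,48),0,.03),TR=((748,31),0,.03),BR=((713,450),130,.03),sp=((577,143),0,.046),noz=((151,217),0,.118),body=((179,231),0,.09),jar=((205,86),130,.106),tin=((231,350),130,.096)))
for k in a: print(k,a[k].round(4),b[k].round(4),((b[k]-a[k])*1000).round(1))
E
```

```text
TL [0.4177 0.4373] [0.4184 0.4375] [0.7 0.2]
TR [0.5979 0.4413] [0.5977 0.4411] [-0.2 -0.2]
BR [0.6034 0.1972] [0.6034 0.1972] [0.  0.1]
sp [0.5528 0.4119] [0.5528 0.412 ] [0.  0.1]
noz [0.4614 0.3849] [0.4585 0.3857] [-2.9  0.8]
body [0.4621 0.3854] [0.4594 0.3864] [-2.7  1. ]
jar [0.4651 0.3169] [0.4647 0.3165] [-0.4 -0.4]
tin [0.4661 0.2507] [0.4668 0.2507] [0.8 0. ]
```

```bash
python3 - <<'E'
from h import *
im=read_camera("top");cv2.imwrite("pics/t32.png",cv2.resize(im[100:300,90:460,::-1],None,fx=2.1,fy=2.1,interpolation=cv2.INTER_CUBIC))
r=cut_out("top","tape_measure")[0];c=cv2.minAreaRect(np.argwhere(r["pixels"])[:,::-1].astype(np.float32))
print(r["centre"],unproj("top",[c[0]],.019))
E
```

```text
[259.2, 162.7] [[0.62780084 0.06613612 0.019     ]]
```

View pics/t32.png

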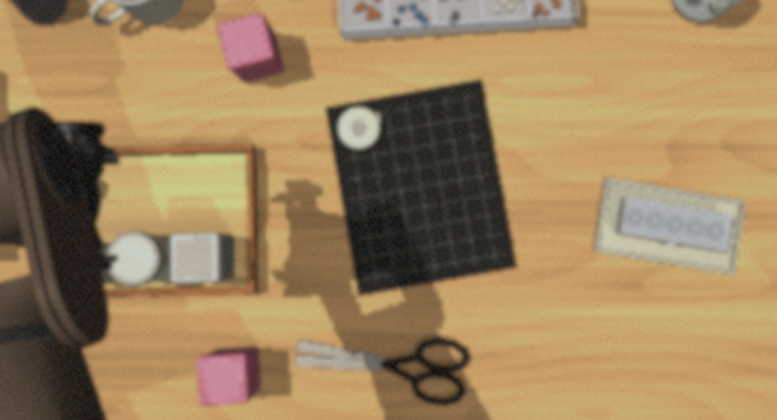

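The tape measure is at (359,127) as before, the mat is empty, and the box lies flat in the white tray. The gripper is free and high above everything, so I hand the job in.

```bash
python3 -c "
from plant import *
print(ticket.sign_off())"
```

```text
the job is handed in; nothing more can be done
None
```

I stood the tin, jar and bottle aside on the cutting mat and laid the bobbin box flat in the white work tray. Then I put the bottle, jar and tin back upright in the supply tray. I handed it in after about 52 s with the gripper open, raised and touching nothing.

- **Bobbin box:** it lies flat in the work tray, centred to about 1 mm along both sides.
- **Back on their spots:** compared with the first wrist picture, the jar is within 0.6 mm and the tin within 0.8 mm. The bottle is upright but about 3 mm nearer the front of the tray than before. I left it, judging that small enough.
- **Left alone:** the spool measures unmoved (0.1 mm). The tape measure shows at the same spot in the top picture, within about 2 mm as that camera measures it. I did not touch the pink tins.
- **Disagreement:** on the wrist picture taken before gripping the box, the network once reported the bobbin box as the thread spool. I ignored that because it did not match the picture.

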